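Stand up cabinet legs and put away their fixings

ROBOT

A 7-joint arm with a two-finger parallel gripper is mounted at the origin on the work surface. World frame = base frame: x ahead of the robot, y to its left, z up, the work surface at z = 0. Lengths are in mm, angles in rad, forces in N, time in s.
With the tool pointing down it reaches from about 400 to 875 mm from the base axis. Payload 6.5 kg.
Tool frame: the origin (TCP) lies at the very end of the fingers, on their centre line; the grasp point (between the pads) lies 19 mm behind it; z points along the fingers, x is the direction in which the jaws open and shut, and the axes are right-handed (so a half turn about z gives the same grasp; the last joint's range is limited). The gripper opens to 88 mm and grips with 3 to 60 N. Pads are 18 mm wide; open, the fingers measure 123 mm over their backs; the gripper's body (75 mm by 187 mm) begins 45 mm behind the grasp point.
Start: joints at [1.205, 0.536, -0.004, 1.538, 0.003, 1.067, -0.071], TCP at [191.96, -621, 238.716] pointing down, gripper open.
Joint ranges: [-2.7, 2.7], [-0.37, 2.16], [-1.27, 1.26], [0.24, 2.4], [-1.31, 4.45], [0.19, 1.91], [-2.76, 2.76]. Speed limits (rad/s): [2.39, 2.39, 3.14, 3.14, 3.14, 3.14, 3.14].

INTERFACE

Orientations are given as a rotation vector (axis times angle).
In Python, from bench import monitor, vision, env gives the robot as it stands.
- The arm moves only by the tool servo_tool, never from a script. Its arguments are lists of equal length, an entry for each row: "translation": the shift along the tool's x, y, z in m, a list of three; "turn": the turn, a rotation vector about the tool's x, y, z in degrees, a list of three. A call has 1 to 12 rows; each row is the pose to reach, as a shift and turn from the pose commanded when the call began, along the tool's axes at that moment; what a row does not reach only later rows make up. A row lasts 1/12 s, in which the tool goes at most 41.7 mm and 7.16 degrees, less where a joint would pass 70% of its speed; a pose out of reach is approached as far as the arm can. A call with a gripper value outside its range is refused whole. "hand" is the opening, from -1 (shut) to 1 (fully open), set as the call begins (left out, the last holds). The fingers move at their own pace and stop on an object; "newtons" is the grip in N (left out, the last holds). Time passes only in rows, so rows that repeat a pose let the fingers close. It gives the time, the measured TCP pose, the force and the opening at its end, in the units of the state.
- monitor.sense(): the state, without advancing time (a new reading comes with each control period).
- vision.get_image(name): name is "scene" or "side" or "wrist"; returns a dict with "img" (420x560x3 uint8, red, green, blue), "fx", "fy", "cx", "cy" (pixels), "cam_to_world" (4x4, takes a point from camera to world coordinates); the wrist camera has in their place "mount" (4x4, takes a point from camera to tool coordinates, whose origin is the TCP and whose axes are the tool frame's). Camera axes: x right, y down, z forward; pixel columns grow to the right and rows downward; lengths in mm; the calibration is good to about 2 mm. A picture is of the moment at which its call begins: read the wrist's pose just before it. There is no depth.
- env.finish_job(): hands the job in, once; it reports no verdict.
The state is a dict: "clock": time; "joint_pos": joint angles; "dq": joint speeds; "tau": joint torques, N m; "ee_pos": TCP position; "eef_rot": TCP orientation; "ft_force": force on the tool from outside, world axes, zero at the start; "ft_torque": the same for the moment, N m; "gripper_width": opening from 0.0 (shut) to 1.0 (fully open).
Only numpy, scipy, OpenCV 4.12 (cv2) and the standard library are available. Lean on these libraries where they do the work, as an engineer would, in place of code of your own. Each camera call takes 0.05 s, during which the arm holds its last target.

TASK

Some steel cabinet legs and the little cartons of fixings that came with them have been left lying about the bench. Stand every leg upright on its square mounting plate, tipping it up over the plate's edge and never lifting the plate clear of the bench; put every carton into the open drawer of the small grey drawer unit and slide that drawer fully shut. Leave everything else on the bench where it is.

Things in the scene. Friction and masses are not known exactly. Their poses are not given: they have to be found in the camera images.
- leg0: steel cabinet leg (2 or 3 alike): tube 38 mm across, 90 x 90 x 6 mm plate over one end, 190 mm long in all, 0.63 kg, centre of mass 41 mm from the underside of the plate. Origin: centre of the plate's underside; z: along the tube to its free end. Starts lying on a plate edge and the free end's rim, axis 45 mm high at the plate, 19 at the end, which points away from the robot. Leaning under 40 deg it settles upright.
- leg1: steel cabinet leg (2 or 3 alike): tube 38 mm across, 90 x 90 x 6 mm plate over one end, 190 mm long in all, 0.63 kg, centre of mass 41 mm from the underside of the plate. Origin: centre of the plate's underside; z: along the tube to its free end. Starts lying on a plate edge and the free end's rim, axis 45 mm high at the plate, 19 at the end, which points away from the robot. Leaning under 40 deg it settles upright.
- leg2: steel cabinet leg (2 or 3 alike): tube 38 mm across, 90 x 90 x 6 mm plate over one end, 190 mm long in all, 0.63 kg, centre of mass 41 mm from the underside of the plate. Origin: centre of the plate's underside; z: along the tube to its free end. Starts lying on a plate edge and the free end's rim, axis 45 mm high at the plate, 19 at the end, which points away from the robot. Leaning under 40 deg it settles upright.
- pack0: one of up to four like cartons of fixings (3 or 4 are present): plain cardboard box 60 mm (its x) by 45 mm (its y) by 30 mm high (its z), about 0.15 kg. Origin: centre of the underside
- pack1: one of up to four like cartons of fixings (3 or 4 are present): plain cardboard box 60 mm (its x) by 45 mm (its y) by 30 mm high (its z), about 0.15 kg. Origin: centre of the underside
- pack2: one of up to four like cartons of fixings (3 or 4 are present): plain cardboard box 60 mm (its x) by 45 mm (its y) by 30 mm high (its z), about 0.15 kg. Origin: centre of the underside
- pack3: one of up to four like cartons of fixings (3 or 4 are present): plain cardboard box 60 mm (its x) by 45 mm (its y) by 30 mm high (its z), about 0.15 kg. Origin: centre of the underside
- unit_drawer0 (a joint): upper drawer of a small grey bench-top unit (fixed; 260 mm deep, 240 wide, 150 high, two drawers, front roughly facing the robot), found open: its travel in m, 0 = fully shut, 0.18 = fully out; it slides easily (about 1 N) and stays where it is left
- drawer_floor (a point): point on the upper drawer's inner floor, mid-width, at its inner front edge; 85 mm above the bench, moves with the drawer; x to the unit's back, z up. The inside runs from x = 0 to 0.215 and y = -0.099 to 0.099, walls 43 mm high, 6 mm thick; the front is 21 mm thick in all, its top at z = 0.054. With the drawer out by d metres the floor is open from above from x = 0 to d - 0.006; the rest is under the unit's top
- unit_drawer0_handle (a point): middle of the upper drawer's bar handle: 11 mm thick, 120 mm long along y of drawer_floor, 112 mm above the bench and 35 mm out from the drawer front; pushing it along +x of drawer_floor shuts the drawer
- tape: bystander, leave alone: roll of brown tape lying flat, 64 mm across, 25 mm high; origin at the centre of its underside
- offcut: bystander, leave alone: wood offcut 60 x 40 x 20 mm; origin at the centre of its underside
- socket: bystander, leave alone: dark steel socket standing on end, 28 mm across, 30 mm high; origin at the centre of its underside

How it is judged:
By the outcome, as a careful person would: the job done as asked, in the order asked, and still so for the second after the job is handed in, with the robot touching nothing.
Of leg0, leg1, leg2 only 2 to 3 are there at a start; the rules pass over those that are not, and their reading is None.
Of pack0, pack1, pack2, pack3 only 3 to 4 are there at a start; the rules pass over those that are not, and their reading is None.
At some moment in a run one of pack0, pack1, pack2, pack3 may be knocked a few centimetres aside while the robot is not near it.
Once in a run the grip may slacken for a moment while it holds something.
It also fails if it takes over 210 s, if anything falls off the work surface, if the arm or the gripper's body presses on something with over 40 N, if the wrist force passes 120 N, or if a joint passes its speed limit or range.

## Working session

There is one attempt and no reset: what is moved stays moved. The work goes in short steps, Python scripts to look and compute and a tool call to move; the robot and the scene stay as the last step left them, time stands still between calls to the robot, and variables do not carry over. Pictures are saved under pics/ and viewed, and the job is handed in when it is done.

Besides the shell and the picture viewer there is one more tool, called after "Request:" by a JSON object that holds its "name" and its "arguments". servo_tool: Moves the arm, as the interface text tells. Its arguments: {"type":"object","properties":{"translation":{"type":"array"},"turn":{"type":"array"},"hand":{"type":"number"},"newtons":{"type":"number"}},"required":["translation","turn"]}

```bash
ls -la; mkdir -p pics; cat > h.py <<'E'
import numpy as np, cv2
from scipy.spatial.transform import Rotation as R
from bench import monitor, vision, env
def snap(n,f):
    s=monitor.sense(); d=vision.get_image(n)
    if 'mount' in d:
        T=np.eye(4);T[:3,:3]=R.from_rotvec(s['eef_rot']).as_matrix();T[:3,3]=s['ee_pos']
        d['cam_to_world']=T@np.array(d['mount'])
    cv2.imwrite(f'pics/{f}.png',d['img'][:,:,::-1])
    np.savez(f'pics/{f}.npz',**{k:np.array(v) for k,v in d.items()})
    return d
def load(f): return np.load(f'pics/{f}.npz')
def px(d,u,v,z):
    T=np.array(d['cam_to_world']); r=T[:3,:3]@np.array([(u-d['cx'])/d['fx'],(v-d['cy'])/d['fy'],1]); o=T[:3,3]
    return o+r*(z-o[2])/r[2]
def proj(d,p):
    T=np.linalg.inv(np.array(d['cam_to_world'])); q=T[:3,:3]@np.array(p)+T[:3,3]
    return q[0]/q[2]*d['fx']+d['cx'],q[1]/q[2]*d['fy']+d['cy']
def crop(f,x0,y0,x1,y1,k,out):
    im=cv2.imread(f'pics/{f}.png')[y0:y1,x0:x1]; cv2.imwrite(f'pics/{out}.png',cv2.resize(im,None,fx=k,fy=k,interpolation=cv2.INTER_CUBIC))
E
python3 - <<'E'
from h import *
print(monitor.sense())
for n in ['scene','side','wrist']:
    d=snap(n,n+'0'); print(n,d['fx'],d['cx'],d['cy'],np.round(d['cam_to_world'],3).tolist())
E
```

```text
total 12
drwxr-xr-x  3 agent agent 4096 Dec  7 15:18 .
drwxr-xr-x 23 root  root  4096 Dec  7 15:18 ..
drwxr-xr-x  2 agent agent 4096 Dec  7 15:18 pics
{'clock': 0.0, 'joint_pos': array([ 1.20478625,  0.53720001, -0.00444645,  1.53885554,  0.00257973,
        1.06729704, -0.07120151]), 'dq': array([-0.00022518, -0.00063763,  0.00083673, -0.00012936, -0.00070962,
       -0.0006726 , -0.00085634]), 'tau': array([-1.00323447e-03, -5.70975530e+01,  9.90191996e-01, -2.51601791e+01,
       -5.62628300e-02,  1.80404593e-02,  1.53059977e-04]), 'ee_pos': array([ 191.7825072 , -620.42009991,  237.82392015]), 'eef_rot': array([-2.52758293e+00,  1.86411766e+00,  2.31247891e-03]), 'ft_force': array([ 0.11945891,  0.15438861, -0.81260488]), 'ft_torque': array([ 0.00724622,  0.02875964, -0.06514565]), 'gripper_width': 0.998617496446681}
scene 384.54705126077334 279.24243330125194 205.751400416101 [[0.341, 0.567, -0.749, 1175.146], [0.94, -0.209, 0.27, -213.168], [-0.004, -0.796, -0.605, 566.312], [0.0, 0.0, 0.0, 1.0]]
side 494.41993129023325 271.49105578769223 209.6054470063709 [[-0.85, -0.37, 0.375, 177.72], [-0.527, 0.591, -0.611, 672.8], [0.004, -0.717, -0.697, 838.771], [0.0, 0.0, 0.0, 1.0]]
wrist 353.49487044276003 278.71273141687885 210.73124627571076 [[0.296, -0.92, -0.257, 258.135], [-0.955, -0.285, -0.079, -600.644], [-0.001, 0.268, -0.963, 383.154], [0.0, 0.0, 0.0, 1.0]]
```

View pics/scene0.png

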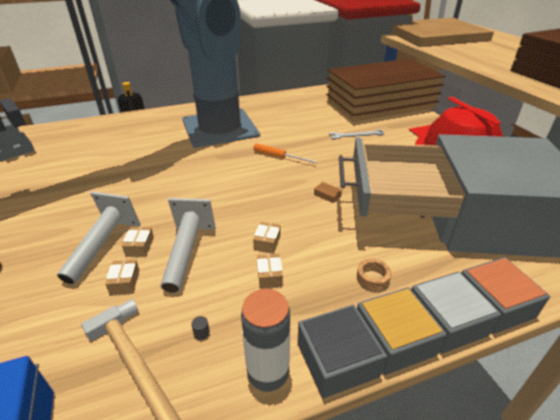

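View pics/side0.png

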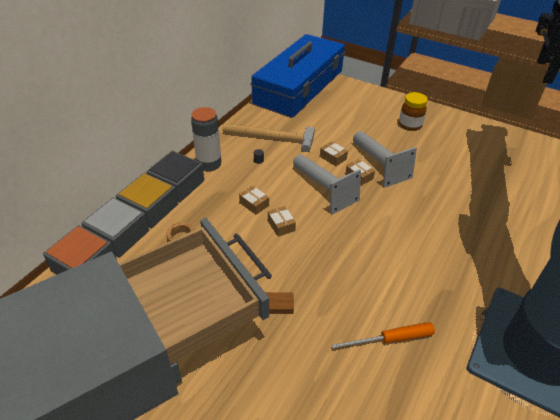

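View pics/wrist0.png

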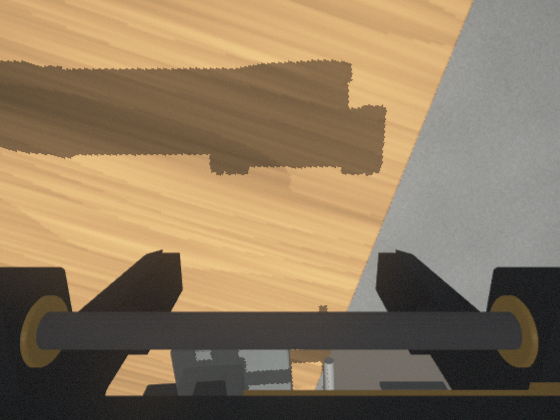

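Scene shows two legs (plates at about (115,208) and (192,214); free ends (69,275), (172,285)), four cartons at (137,240), (121,276), (267,236), (269,270), and the drawer unit open at the right. I'll enlarge.

```bash
python3 - <<'E'
from h import *
crop('scene0',50,180,300,350,3.2,'sc1')
crop('scene0',310,120,560,260,3.2,'sc2')
crop('side0',230,110,430,250,4,'sd1')
crop('side0',90,200,310,400,3,'sd2')
E
```

```text
(no output)
```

View pics/sc1.png

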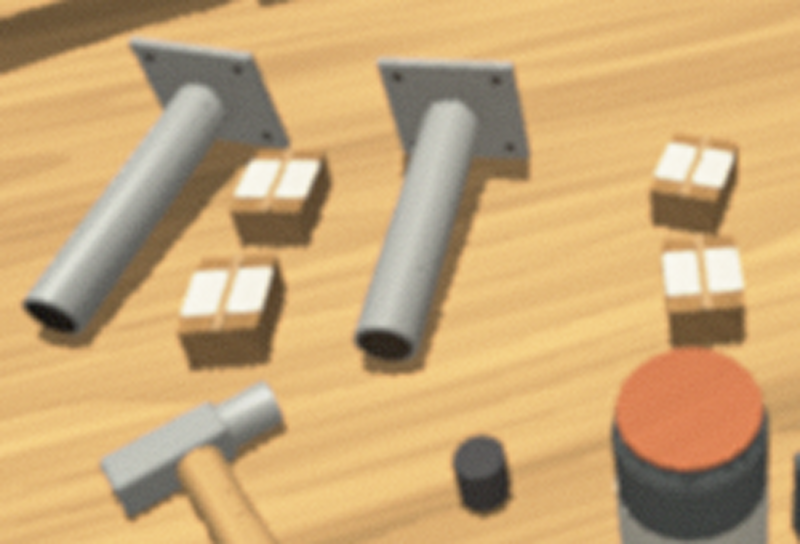

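View pics/sc2.png

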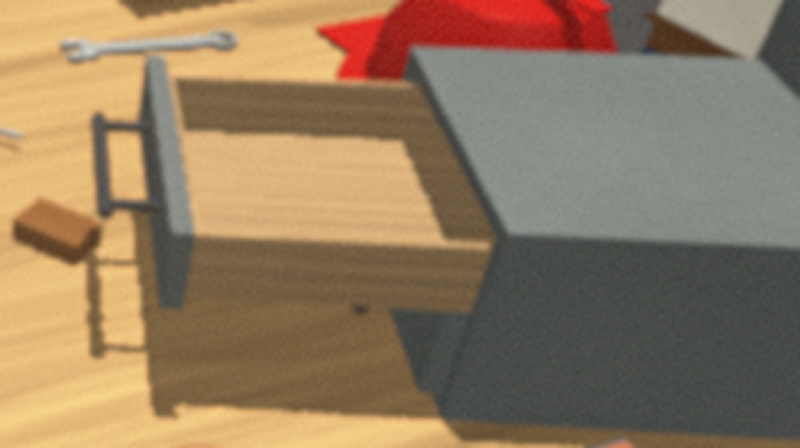

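View pics/sd1.png

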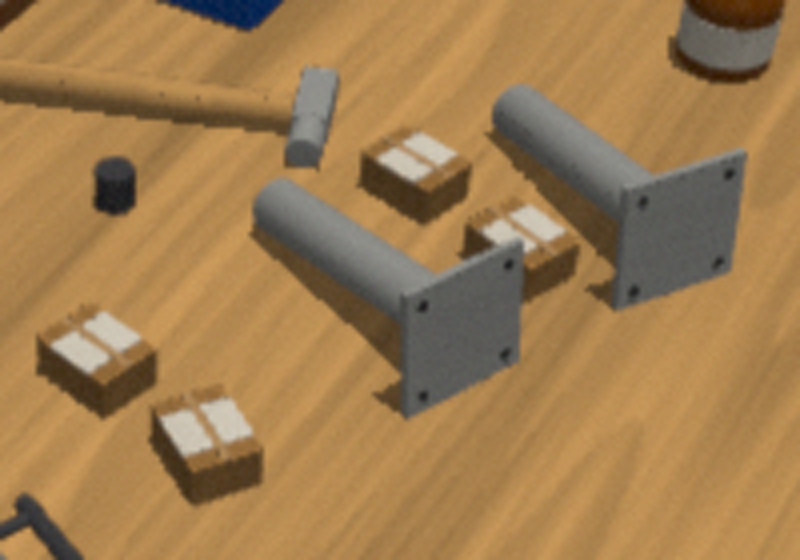

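View pics/sd2.png

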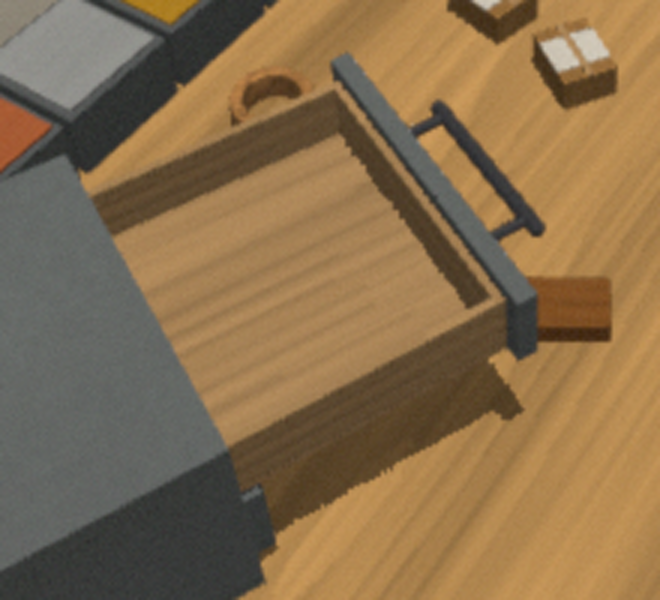

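```bash
cat >> h.py <<'E'
def ray(d,u,v):
    T=np.array(d['cam_to_world']); r=T[:3,:3]@np.array([(u-d['cx'])/d['fx'],(v-d['cy'])/d['fy'],1]); return T[:3,3],r/np.linalg.norm(r)
def tri(a,pa,b,pb):
    o1,r1=ray(a,*pa);o2,r2=ray(b,*pb)
    A=np.stack([r1,-r2],1);t=np.linalg.lstsq(A,o2-o1,rcond=None)[0]
    p,q=o1+r1*t[0],o2+r2*t[1]; return (p+q)/2,np.linalg.norm(p-q)
E
python3 - <<'E'
from h import *
np.set_printoptions(precision=1,suppress=True)
s=load('scene0');w=load('side0')
c=lambda u,v:(50+u/3.2,180+v/3.2)
c2=lambda u,v:(310+u/3.2,120+v/3.2)
e=lambda u,v:(230+u/4,110+v/4)
e2=lambda u,v:(90+u/3,200+v/3)
P={'A topL':(c(130,40),e(745,152)),'A topR':(c(250,57),e(620,190)),'A botR':(c(288,147),e(615,308)),
'B topL':(c(380,62),e(522,240)),'B topR':(c(513,66),e(402,295)),'B botR':(c(528,158),e(405,415)),
'frontTopNear(offcut side?)':(c2(155,57),e2(535,295)),'frontTopOther':(c2(192,235),e2(340,57)),
'handle a':(c2(99,117),e2(540,228)),'handle b':(c2(105,210),e2(438,107)),
}
for k,(a,b) in P.items(): print(k,*tri(s,a,w,b))
print('scene z-known')
print('A end low rim',px(s,*c(68,333),0),'A end axis',px(s,*c(52,316),19))
print('B end low rim',px(s,*c(392,361),0),'B end axis',px(s,*c(387,345),19))
# carton tops
C={'c1':[(235,195),(258,150),(327,157),(307,208)],'c2':[(180,312),(200,262),(280,265),(267,323)],
'c3':[(653,190),(675,138),(737,145),(720,202)],'c4':[(665,292),(663,243),(738,243),(745,300)]}
for k,v in C.items():
    p=np.array([px(s,*c(*q),30) for q in v]); print(k,p.mean(0),'edges',[np.round(p[(i+1)%4]-p[i],0)[:2].tolist() for i in range(4)])
S={'c1':[(463,240),(510,196),(578,245),(525,285)],'c2':[(360,165),(415,128),(470,175),(428,205)],
'c3':[(150,425),(225,385),(262,455),(190,478)],'c4':[(37,345),(95,305),(157,352),(102,388)]}
for k,v in S.items():
    p=np.array([px(w,*e(*q),30) for q in v]); print(k,p.mean(0),'edges',[np.round(p[(i+1)%4]-p[i],0)[:2].tolist() for i in range(4)])
E
```

```text
A topL [ 391.8 -367.6   85.3] 0.7187977809058861
A topR [ 443.2 -290.9   85.9] 1.5074267186519317
A botR [ 430.4 -286.    -2.7] 1.7520615925245848
B topL [ 474.8 -212.    85.4] 3.5037485091563045
B topR [ 512.4 -129.7   86.4] 1.7787322586753602
B botR [ 500.9 -127.2   -3.1] 2.7846606893681316
frontTopNear(offcut side?) [447.7 249.1 134.8] 7.642044449540299
frontTopOther [660.5 154.9 134.6] 8.198945141068675
handle a [479.6 189.5 111.5] 4.546884652283689
handle b [590.6 138.  111.3] 2.2885180993722267
scene z-known
A end low rim [ 569.2 -421.6    0. ] A end axis [ 572.  -424.3   19. ]
B end low rim [ 658.2 -241.1    0. ] B end axis [ 662.6 -241.4   19. ]
c1 [ 504.4 -287.1   30. ] edges [[-42.0, 16.0], [24.0, 43.0], [47.0, -17.0], [-29.0, -43.0]]
c2 [ 598.5 -321.5   30. ] edges [[-39.0, 12.0], [19.0, 45.0], [45.0, -10.0], [-26.0, -47.0]]
c3 [589.8 -29.1  30. ] edges [[-45.0, 29.0], [21.0, 37.0], [49.0, -30.0], [-26.0, -37.0]]
c4 [678.2 -54.8  30. ] edges [[-39.0, 11.0], [16.0, 43.0], [46.0, -12.0], [-22.0, -42.0]]
c1 [ 497.6 -277.7   30. ] edges [[-7.0, -57.0], [-58.0, 23.0], [13.0, 54.0], [52.0, -19.0]]
c2 [ 586.5 -311.9   30. ] edges [[-13.0, -57.0], [-54.0, 27.0], [9.0, 43.0], [58.0, -14.0]]
c3 [577.1 -22.1  30. ] edges [[-20.0, -52.0], [-47.0, 38.0], [25.0, 37.0], [42.0, -24.0]]
c4 [671.2 -51.3  30. ] edges [[-10.0, -49.0], [-55.0, 16.0], [11.0, 44.0], [54.0, -11.0]]
```

Request:
{"name": "servo_tool", "arguments": {"translation": [[-0.02,-0.045,0],[-0.04,-0.09,0.003],[-0.06,-0.13,0.006],[-0.08,-0.17,0.009],[-0.1,-0.215,0.012],[-0.12,-0.26,0.015],[-0.14,-0.3,0.018],[-0.16,-0.34,0.02],[-0.18,-0.385,0.022],[-0.2,-0.43,0.025],[-0.22,-0.475,0.03],[-0.24,-0.52,0.033]], "turn": [[0,0,4],[0,0,8],[0,0,12],[0,0,16],[0,0,20],[0,0,24],[0,0,28],[0,0,32],[0,0,36],[0,0,40.5],[0,0,40.5],[0,0,40.5]], "hand": 0.36}}

```text
clock: 1.15
ee_pos: [563.7, -284.9, 210.6]
eef_rot: [1.726, -2.625, -0.0]
ft_force: [1.0, -0.7, -0.1]
gripper_width: 0.681
```

Request:
{"name": "servo_tool", "arguments": {"translation": [[0,-0.02,0],[0,-0.02,0]], "turn": [[0,0,0],[0,0,0]]}}

```text
clock: 1.32
ee_pos: [585.2, -291.2, 210.1]
eef_rot: [-1.734, 2.617, -0.0]
ft_force: [-0.4, -1.0, 0.1]
gripper_width: 0.679
```

```bash
cat >> h.py <<'E'
def go(p,ang=None):
    """shift in tool axes (m) to world p mm; ang: world azimuth deg of tool x (tool down)"""
    s=monitor.sense(); M=R.from_rotvec(s['eef_rot']).as_matrix()
    t=M.T@(np.array(p)-s['ee_pos'])/1000
    out=[np.round(t,4).tolist()]
    if ang is not None:
        a=np.radians(ang); x=np.array([np.cos(a),np.sin(a),0]); z=np.array([0,0,-1.]); W=np.stack([x,np.cross(z,x),z],1)
        out.append(np.round(np.degrees(R.from_matrix(M.T@W).as_rotvec()),2).tolist())
    print('go',p,*out,'rows>=',np.linalg.norm(t)/.0417)
E
python3 - <<'E'
from h import *
d=snap('wrist','w1'); s=monitor.sense(); print(s['clock'],s['ee_pos'],s['eef_rot'])
for n,p in {'Bend':(662.6,-241.4,19),'BQ':(484,-164,0),'c2':(590,-317,30)}.items(): print(n,proj(d,p))
E
```

```text
1.3667 [ 582.54732671 -293.21018208  210.11066234] [-1.73054576e+00  2.62182713e+00  5.33392089e-04]
Bend (np.float64(197.08692398991104), np.float64(132.25485735970622))
BQ (np.float64(209.94810052638277), np.float64(307.66064994208807))
c2 (np.float64(302.313803637191), np.float64(174.1132499068649))
```

View pics/w1.png

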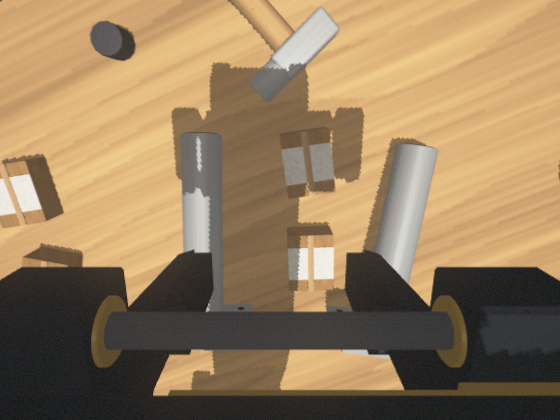

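```bash
python3 - <<'E'
from h import *
d=load('w1')
for p in [(202,134,38),(203,250,48)]:
    print(px(d,*p))
# leg A
for p in [(417,146,38),(391,262,48)]: print(px(d,*p))
go((630.8,-227.7,60),-113.3)
E
```

```text
[ 658.79225356 -249.07235377   38.        ]
[ 563.09526194 -205.28847469   48.        ]
[ 575.20466625 -420.04139225   38.        ]
[ 483.51131727 -362.76777773   48.        ]
go (630.8, -227.7, 60) [-0.0792, -0.0186, 0.1501] [0.01, 0.02, 0.15] rows>= 4.094552375662229
```

```bash
python3 - <<'E'
from h import *
d=load('w1')
for p in [(202,134,19),(203,250,29)]:
    print(px(d,*p))
for p in [(417,146,19),(391,262,29)]: print(px(d,*p))
d=snap('wrist','w2'); s=monitor.sense(); print(s['clock'],s['ee_pos'],s['eef_rot'],s['dq'])
E
```

```text
[ 659.39016856 -244.90928454   19.        ]
[ 557.79889367 -198.28431768   29.        ]
[ 570.79987882 -426.11078997   19.        ]
[ 473.29694727 -365.49527561   29.        ]
1.4167 [ 580.78933176 -294.47275782  210.15671981] [ 1.72674109e+00 -2.62329363e+00 -1.13321131e-03] [ 0.02263332 -0.02031333  0.01772104  0.0287655   0.00077075 -0.00017139
  0.00100901]
```

View pics/w2.png

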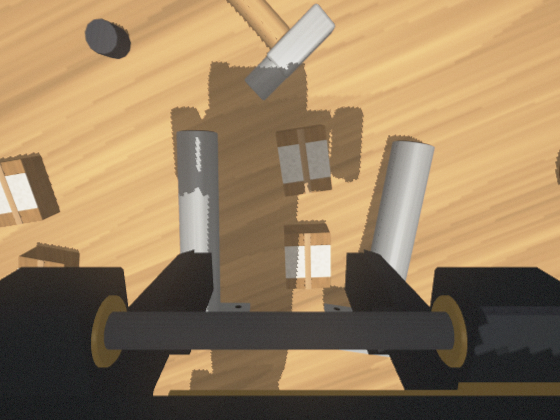

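```bash
python3 - <<'E'
from h import *
d=load('w2')
a,b=px(d,198,133,19),px(d,199.5,250,29); print(a,b,np.degrees(np.arctan2(*(a-b)[1::-1])))
a,b=px(d,413,144,19),px(d,387,262,29); print(a,b,np.degrees(np.arctan2(*(a-b)[1::-1])))
go((630,-229,60),-114)
E
```

```text
[ 658.79800316 -244.32031443   19.        ] [ 556.4898827  -197.14464468   29.        ] -24.755071233029526
[ 570.54051998 -425.31870901   19.        ] [ 471.47014035 -363.5888429    29.        ] -31.9266638793351
go (630, -229, 60) [-0.0797, -0.0195, 0.1501] [0.07, -0.03, 0.71] rows>= 4.10172988713699
```

Request:
{"name": "servo_tool", "arguments": {"translation": [[-0.02,-0.005,0.035],[-0.04,-0.01,0.07],[-0.06,-0.015,0.11],[-0.08,-0.02,0.15],[-0.08,-0.02,0.15],[-0.08,-0.02,0.15]], "turn": [[0,0,0.5],[0,0,1],[0,0,1],[0,0,1],[0,0,1],[0,0,1]]}}

```text
clock: 1.92
ee_pos: [628.5, -227.8, 58.3]
eef_rot: [1.703, -2.636, -0.008]
ft_force: [-0.2, 0.8, 1.7]
gripper_width: 0.679
```

```bash
python3 - <<'E'
from h import *
d=snap('wrist','w3'); s=monitor.sense(); print(s['clock'],s['ee_pos'],s['eef_rot'],s['dq'])
go((632,-230,5),-114.3)
E
```

```text
1.9667 [ 629.74377457 -230.21142237   60.97458902] [ 1.70170859e+00 -2.63865863e+00 -8.57501872e-04] [ 0.01996189 -0.04825476  0.02545747 -0.03075918  0.00352935  0.0029629
  0.00071826]
go (632, -230, 5) [-0.0012, -0.002, 0.056] [0.08, -0.07, -0.06] rows>= 1.3434158638465183
```

View pics/w3.png

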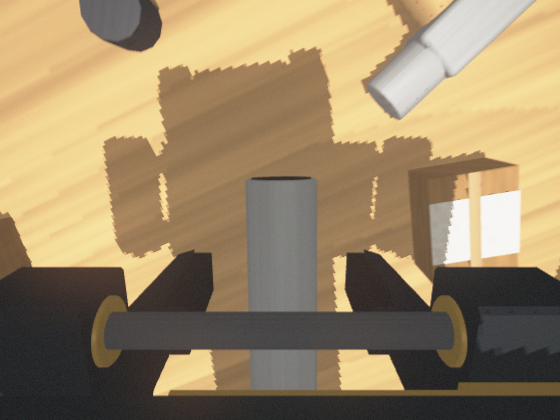

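Request:
{"name": "servo_tool", "arguments": {"translation": [[0,-0.002,0.02],[0,-0.002,0.035],[0,-0.002,0.048],[0,-0.002,0.056],[0,-0.002,0.056]], "turn": [[0,0,0],[0,0,0],[0,0,0],[0,0,0],[0,0,0]]}}

```text
clock: 2.38
ee_pos: [631.2, -230.3, 3.5]
eef_rot: [1.701, -2.639, -0.003]
ft_force: [-0.3, 0.6, -0.1]
gripper_width: 0.683
```

Request:
{"name": "servo_tool", "arguments": {"translation": [[0,0,0],[0,0,0],[0,0,0],[0,0,0],[0,0,0],[0,0,0],[0,0,0]], "turn": [[0,0,0],[0,0,0],[0,0,0],[0,0,0],[0,0,0],[0,0,0],[0,0,0]], "hand": -1, "newtons": 8}}

```text
clock: 2.97
ee_pos: [633.4, -230.2, 5.5]
eef_rot: [-1.703, 2.639, -0.002]
ft_force: [0.0, -0.6, 5.1]
gripper_width: 0.429
```

```bash
python3 - <<'E'
from h import *
s=monitor.sense(); print(s['clock'],s['ee_pos'],s['eef_rot'],s['ft_force'],s['gripper_width']*88)
z0=s['ee_pos'][2]+19
s=158
th=np.radians(-8.1)
f=lambda t:np.array([s*np.cos(t)-45*np.sin(t),s*np.sin(t)+45*np.cos(t)])
f0=f(0)
# start offset (phase1 pivots other edge, tiny)
a=f(th)+[0,.8]
for t in list(np.linspace(-8,90,25)):
    r=f(np.radians(t)); print(round(t), np.round(-(r-a)/1000,4))
E
```

```text
2.9667 [ 633.38925995 -230.24484974    5.50092526] [-1.70338663e+00  2.63884333e+00 -1.84410029e-03] [ 5.83387488e-05 -6.38516180e-01  5.10742046e+00] 37.74971634349021
-8 [0.     0.0005]
-4 [ 0.0021 -0.011 ]
0 [ 0.0049 -0.0224]
4 [ 0.0085 -0.0335]
8 [ 0.013  -0.0443]
12 [ 0.0181 -0.0548]
16 [ 0.0241 -0.0649]
21 [ 0.0307 -0.0746]
25 [ 0.038  -0.0837]
29 [ 0.0459 -0.0924]
33 [ 0.0544 -0.1004]
37 [ 0.0635 -0.1078]
41 [ 0.073  -0.1145]
45 [ 0.0831 -0.1206]
49 [ 0.0935 -0.1259]
53 [ 0.1043 -0.1304]
57 [ 0.1154 -0.1342]
61 [ 0.1267 -0.1372]
66 [ 0.1382 -0.1393]
70 [ 0.1498 -0.1407]
74 [ 0.1615 -0.1412]
78 [ 0.1732 -0.1409]
82 [ 0.1849 -0.1397]
86 [ 0.1964 -0.1377]
90 [ 0.2078 -0.1349]
```

Request:
{"name": "servo_tool", "arguments": {"translation": [[0,0.001,-0.005],[0,0.002,-0.01],[0,0.003,-0.016],[0,0.0048,-0.022],[0,0.0065,-0.028],[0,0.0083,-0.033],[0,0.0105,-0.0385],[0,0.013,-0.044],[0,0.0155,-0.0495],[0,0.018,-0.0545],[0,0.018,-0.0545]], "turn": [[0,0,0],[0,0,0],[0,0,0],[0,0,0],[0,0,0],[0,0,0],[0,0,0],[0,0,0],[0,0,0],[0,0,0],[0,0,0]]}}

```text
clock: 3.88
ee_pos: [616.2, -222.4, 60.4]
eef_rot: [-1.704, 2.639, -0.0]
ft_force: [2.7, -2.5, 0.1]
gripper_width: 0.426
```

```bash
python3 - <<'E'
from h import *
s=monitor.sense(); print(s['clock'],s['ee_pos'],s['eef_rot'],s['ft_force'],s['ft_torque'],s['gripper_width']*88)
d=snap('side','s1');crop('s1',230,60,430,210,4,'s1c')
E
```

```text
3.8833 [ 616.15380735 -222.40068142   60.41048241] [-1.70360257e+00  2.63930636e+00 -4.04751914e-04] [ 2.72730551 -2.51297877  0.06408735] [-0.37345696 -0.48919829  0.05827619] 37.45357303747464
```

View pics/s1c.png

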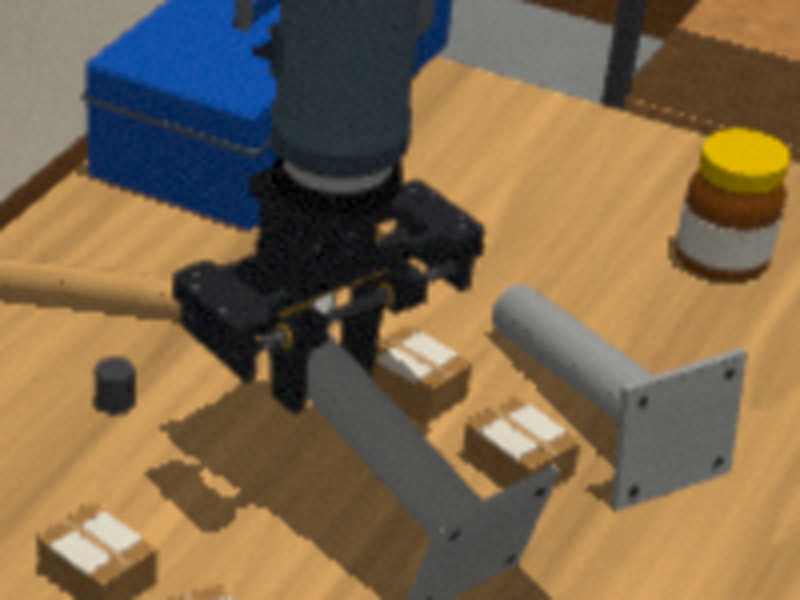

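Request:
{"name": "servo_tool", "arguments": {"translation": [[0,0.006,-0.01],[0,0.0126,-0.02],[0,0.02,-0.029],[0,0.028,-0.0375],[0,0.0364,-0.0455],[0,0.0455,-0.053],[0,0.055,-0.0595],[0,0.065,-0.0655],[0,0.0755,-0.071],[0,0.0863,-0.0755],[0,0.0974,-0.079],[0,0.0974,-0.079]], "turn": [[0,0,0],[0,0,0],[0,0,0],[0,0,0],[0,0,0],[0,0,0],[0,0,0],[0,0,0],[0,0,0],[0,0,0],[0,0,0],[0,0,0]]}}

```text
clock: 4.93
ee_pos: [525.3, -181.8, 139.1]
eef_rot: [1.703, -2.638, -0.001]
ft_force: [-2.0, -2.2, 0.7]
gripper_width: 0.428
```

```bash
python3 - <<'E'
from h import *
s=monitor.sense(); print(s['clock'],s['ee_pos'],s['eef_rot'],s['ft_force'],s['ft_torque'],s['gripper_width']*88)
d=snap('side','s2');crop('s2',230,60,430,210,4,'s2c')
E
```

```text
4.9333 [ 525.33780634 -181.84894644  139.07797028] [ 1.70331536e+00 -2.63826214e+00 -1.30956289e-03] [-1.99987184 -2.24392912  0.65251425] [-0.42672349  0.21005146  0.09028875] 37.636975458023095
```

View pics/s2c.png

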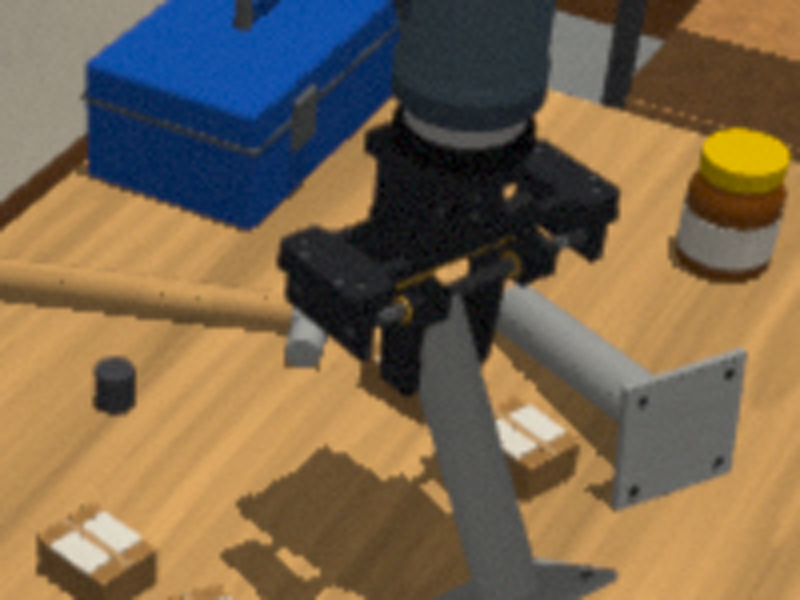

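Request:
{"name": "servo_tool", "arguments": {"translation": [[0,0.0113,-0.003],[0,0.0228,-0.005],[0,0.0344,-0.0062],[0,0.0461,-0.0065],[0,0.0578,-0.006],[0,0.0695,-0.005],[0,0.078,-0.0035],[0,0.085,-0.002],[0,0.09,-0.001],[0,0.091,-0.0005],[0,0.091,-0.0005]], "turn": [[0,0,0],[0,0,0],[0,0,0],[0,0,0],[0,0,0],[0,0,0],[0,0,0],[0,0,0],[0,0,0],[0,0,0],[0,0,0]]}}

```text
clock: 5.9
ee_pos: [444.4, -144.5, 138.5]
eef_rot: [1.704, -2.639, -0.002]
ft_force: [-1.1, 0.0, -3.9]
gripper_width: 0.426
```

```bash
python3 - <<'E'
from h import *
s=monitor.sense(); print(s['clock'],s['ee_pos'],s['eef_rot'],s['ft_force'],s['ft_torque'],s['gripper_width']*88)
d=snap('side','s3');crop('s3',230,60,430,210,4,'s3c')
d=snap('scene','s3s');crop('s3s',50,100,300,280,3.2,'s3sc')
E
```

```text
5.9 [ 444.36324008 -144.53282367  138.52688618] [ 1.70363219e+00 -2.63885317e+00 -1.53963577e-03] [-1.07532753  0.01543233 -3.86927139] [ 0.1056016   0.31472518 -0.05206172] 37.47804485701404
```

View pics/s3c.png

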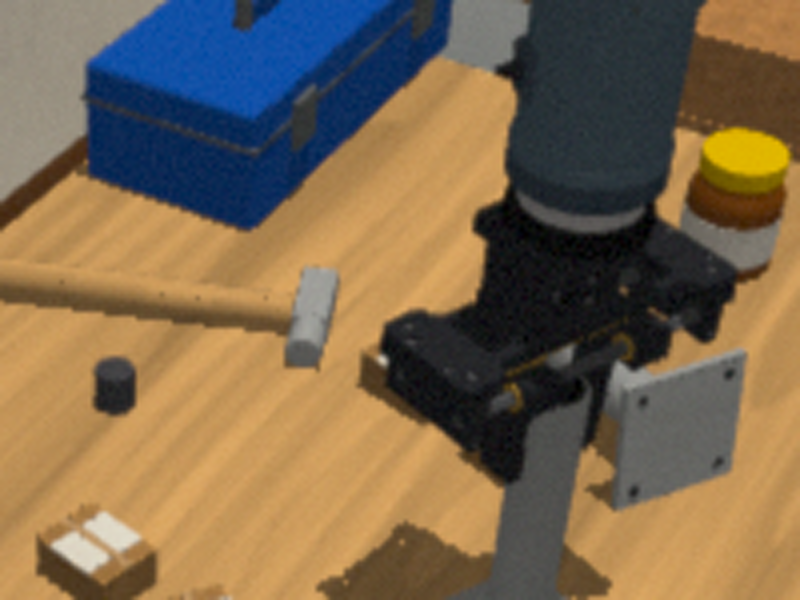

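View pics/s3sc.png

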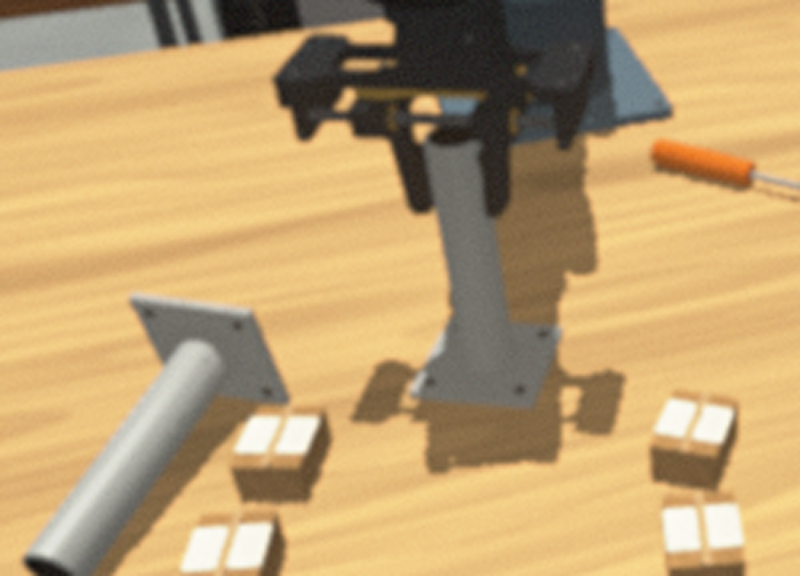

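Request:
{"name": "servo_tool", "arguments": {"translation": [[0,0.001,0],[0,0.001,0],[0,0.001,0],[0,0.001,0],[0,0.001,0],[0,0.001,-0.01],[0,0.001,-0.03],[0,0.001,-0.06],[0,0.001,-0.09],[0,0.001,-0.1]], "turn": [[0,0,0],[0,0,0],[0,0,0],[0,0,0],[0,0,0],[0,0,0],[0,0,0],[0,0,0],[0,0,0],[0,0,0]], "hand": 0.36}}

```text
clock: 6.83
ee_pos: [445.8, -145.1, 243.3]
eef_rot: [-1.701, 2.636, -0.007]
ft_force: [1.4, 0.6, 0.8]
gripper_width: 0.681
```

```bash
python3 - <<'E'
from h import *
s=monitor.sense(); print(s['clock'],s['ee_pos'],s['eef_rot'],s['ft_force'],s['joint_pos'])
d=snap('scene','s4s');crop('s4s',50,100,300,280,3.2,'s4sc')
# A: u
a=np.radians(-32.2);u=np.array([np.cos(a),np.sin(a)])
end=np.array([571.3,-425]); Q=end-194.4*u; g=Q+162.7*u; print(u,Q,g)
go((*g,200),-90-32.2); go((*g,60),-90-32.2)
E
```

```text
6.8333 [ 445.81519608 -145.11844651  243.34134768] [-1.70078831  2.63604788 -0.00718192] [1.35443959 0.55238583 0.80212701] [ 0.19767595  0.2175011   0.02404454  2.00268117 -0.00652746  0.91507625
 -1.77049919]
[ 0.84619317 -0.53287628] [ 406.8000485  -321.40885193] [ 544.47567663 -408.10782205]
go (np.float64(544.4756766337562), np.float64(-408.10782204855786), 200) [0.1991, -0.1976, 0.0446] [-0.42, 0.12, 7.86] rows>= 6.811038947337768
go (np.float64(544.4756766337562), np.float64(-408.10782204855786), 60) [0.1993, -0.1965, 0.1846] [-0.42, 0.12, 7.86] rows>= 8.040934929743543
```

View pics/s4sc.png

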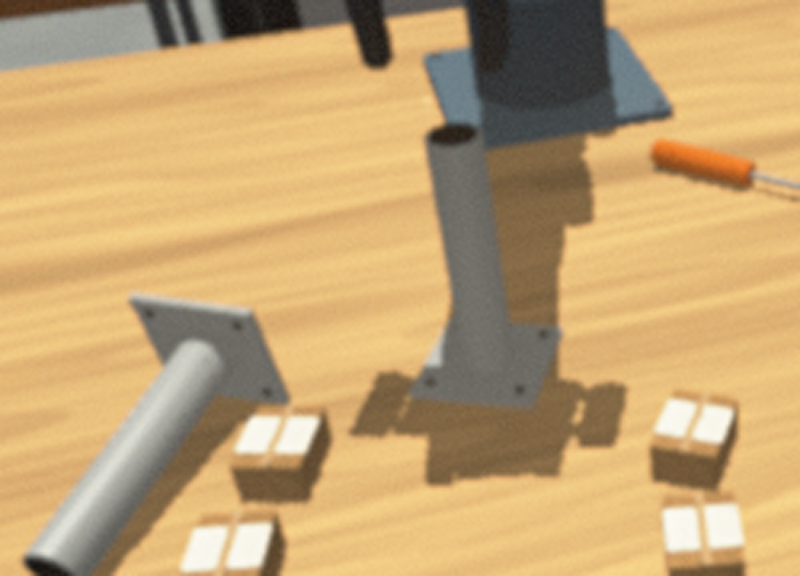

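Request:
{"name": "servo_tool", "arguments": {"translation": [[0.028,-0.028,0],[0.056,-0.056,0],[0.084,-0.084,0],[0.112,-0.112,0.005],[0.14,-0.14,0.02],[0.17,-0.17,0.04],[0.199,-0.197,0.07],[0.199,-0.197,0.11],[0.199,-0.197,0.15],[0.199,-0.197,0.185],[0.199,-0.197,0.185],[0.199,-0.197,0.185]], "turn": [[0,0,2],[0,0,4],[0,0,6],[0,0,8],[0,0,8],[0,0,8],[0,0,8],[0,0,8],[0,0,8],[0,0,8],[0,0,8],[0,0,8]]}}

```text
clock: 7.88
ee_pos: [539.4, -405.5, 51.3]
eef_rot: [1.514, -2.749, -0.009]
ft_force: [0.5, -0.7, 1.2]
gripper_width: 0.682
```

```bash
python3 - <<'E'
from h import *
vision.get_image('side')
d=snap('wrist','w4'); s=monitor.sense(); print(s['clock'],s['ee_pos'],s['eef_rot'],s['dq'])
go((544.5,-408,5),-122.2)
E
```

```text
7.9833 [ 542.64588441 -407.82442022   56.22393666] [-1.51492503  2.75063742 -0.00460061] [-0.00074698 -0.03175102  0.00399869 -0.01492265 -0.0017674  -0.00443032
  0.00014496]
go (544.5, -408, 5) [-0.0009, -0.0015, 0.0512] [-0.18, -0.01, -0.11] rows>= 1.2292034156432494
```

View pics/w4.png

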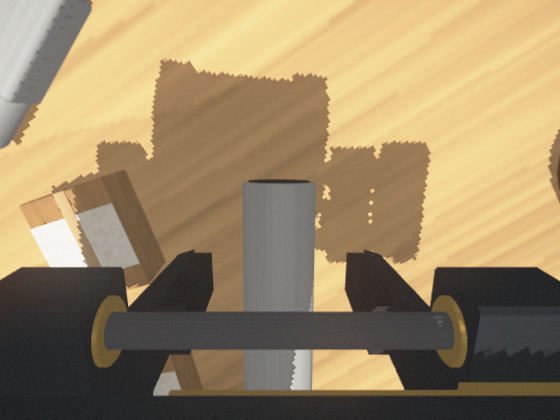

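Request:
{"name": "servo_tool", "arguments": {"translation": [[0,-0.001,0.018],[0,-0.001,0.034],[0,-0.001,0.046],[0,-0.001,0.051],[0,-0.001,0.051]], "turn": [[0,0,0],[0,0,0],[0,0,0],[0,0,0],[0,0,0]]}}

```text
clock: 8.4
ee_pos: [541.6, -406.9, 2.0]
eef_rot: [1.515, -2.751, -0.003]
ft_force: [0.2, 0.1, 0.7]
gripper_width: 0.681
```

Request:
{"name": "servo_tool", "arguments": {"translation": [[0,0,0],[0,0,0],[0,0,0],[0,0,0],[0,0,0],[0,0,0],[0,0,0]], "turn": [[0,0,0],[0,0,0],[0,0,0],[0,0,0],[0,0,0],[0,0,0],[0,0,0]], "hand": -1, "newtons": 8}}

```text
clock: 8.98
ee_pos: [542.6, -407.9, 3.4]
eef_rot: [-1.515, 2.752, -0.002]
ft_force: [-0.1, -1.5, 3.0]
gripper_width: 0.422
```

Request:
{"name": "servo_tool", "arguments": {"translation": [[0,0.001,-0.005],[0,0.002,-0.01],[0,0.003,-0.016],[0,0.0048,-0.022],[0,0.0065,-0.028],[0,0.0083,-0.033],[0,0.0105,-0.0385],[0,0.013,-0.044],[0,0.0155,-0.0495],[0,0.018,-0.0545],[0,0.018,-0.0545]], "turn": [[0,0,0],[0,0,0],[0,0,0],[0,0,0],[0,0,0],[0,0,0],[0,0,0],[0,0,0],[0,0,0],[0,0,0],[0,0,0]]}}

```text
clock: 9.9
ee_pos: [526.7, -397.7, 58.4]
eef_rot: [-1.515, 2.752, -0.0]
ft_force: [2.7, -0.5, -0.9]
gripper_width: 0.419
```

```bash
python3 - <<'E'
from h import *
s=monitor.sense(); print(s['clock'],s['ee_pos'],s['eef_rot'],s['ft_force'],s['ft_torque'],s['gripper_width']*88)
d=snap('side','s5');crop('s5',230,60,430,210,4,'s5c')
E
```

```text
9.9 [ 526.72385169 -397.73890841   58.42819636] [-1.51507817e+00  2.75191222e+00 -3.10012754e-04] [ 2.74553275 -0.47221758 -0.91938452] [-0.16083522 -0.51578961 -0.0279164 ] 36.84615931942062
```

View pics/s5c.png

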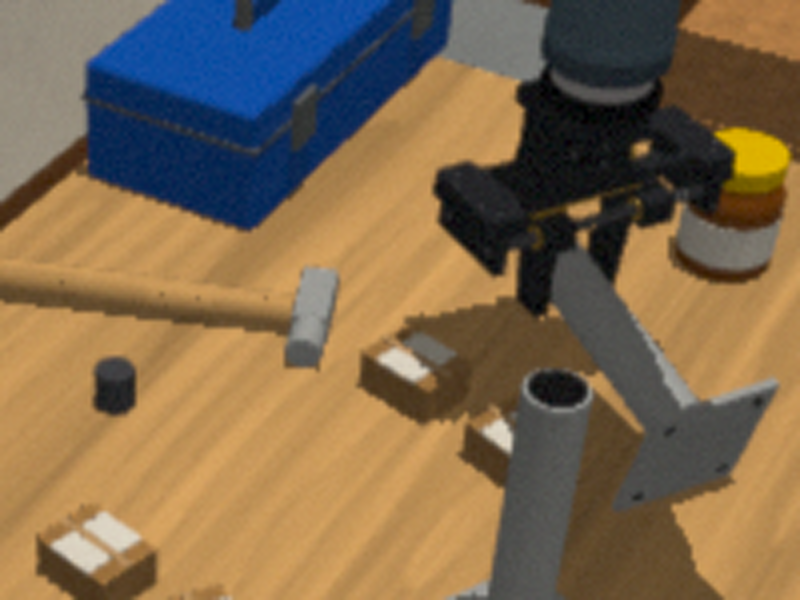

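```bash
python3 - <<'E'
from h import *
w=load('side0'); print(px(w,411,127,0), px(w,416,97,60),px(w,416,97,90))
E
```

```text
[ 464.54185708 -575.45752313    0.        ] [ 485.96938176 -641.01157175   60.        ] [ 474.09492852 -590.40064434   90.        ]
```

Request:
{"name": "servo_tool", "arguments": {"translation": [[0,0.006,-0.01],[0,0.0126,-0.02],[0,0.02,-0.029],[0,0.028,-0.0375],[0,0.0364,-0.0455],[0,0.0455,-0.053],[0,0.055,-0.0595],[0,0.065,-0.0655],[0,0.0755,-0.071],[0,0.0863,-0.0755],[0,0.0974,-0.079],[0,0.0974,-0.079]], "turn": [[0,0,0],[0,0,0],[0,0,0],[0,0,0],[0,0,0],[0,0,0],[0,0,0],[0,0,0],[0,0,0],[0,0,0],[0,0,0],[0,0,0]]}}

```text
clock: 10.95
ee_pos: [441.7, -344.0, 136.3]
eef_rot: [1.514, -2.751, -0.005]
ft_force: [-1.6, 1.8, -4.3]
gripper_width: 0.427
```

```bash
python3 - <<'E'
from h import *
s=monitor.sense(); print(s['clock'],s['ee_pos'],s['eef_rot'],s['ft_force'],s['ft_torque'],s['gripper_width']*88)
d=snap('side','s6');crop('s6',300,60,500,210,4,'s6c')
E
```

```text
10.95 [ 441.70151876 -343.9933091   136.26799918] [ 1.51373101 -2.75118887 -0.00524964] [-1.57751186  1.847127   -4.27964071] [ 0.41387206  0.16351115 -0.08169752] 37.5808404904089
```

View pics/s6c.png

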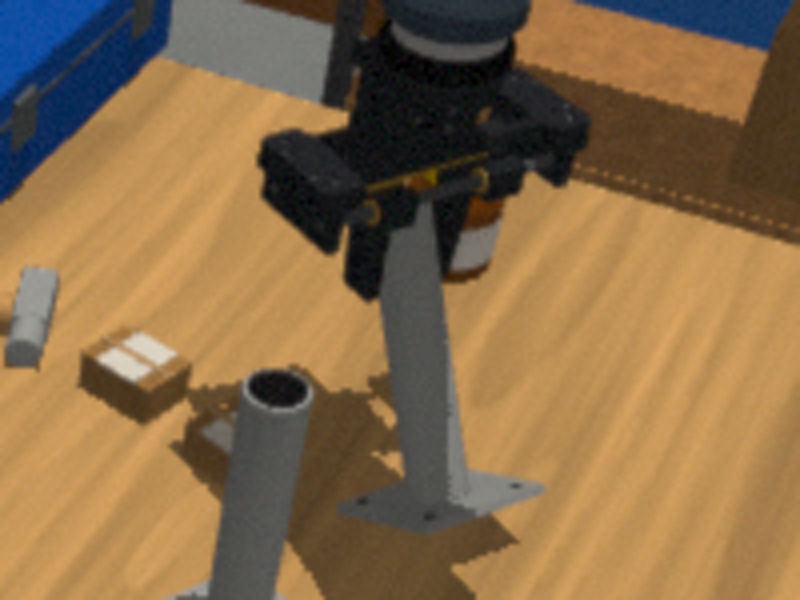

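Request:
{"name": "servo_tool", "arguments": {"translation": [[0,0.0113,-0.001],[0,0.0228,-0.003],[0,0.0344,-0.0042],[0,0.0461,-0.0045],[0,0.0578,-0.004],[0,0.0695,-0.003],[0,0.078,-0.0015],[0,0.085,0],[0,0.09,0.0005],[0,0.092,0.001],[0,0.092,0.001]], "turn": [[0,0,0],[0,0,0],[0,0,0],[0,0,0],[0,0,0],[0,0,0],[0,0,0],[0,0,0],[0,0,0],[0,0,0],[0,0,0]]}}

```text
clock: 11.92
ee_pos: [368.8, -297.9, 136.4]
eef_rot: [-1.514, 2.75, -0.007]
ft_force: [3.0, -2.5, 2.1]
gripper_width: 0.43
```

```bash
python3 - <<'E'
from h import *
s=monitor.sense(); print(s['clock'],s['ee_pos'],s['eef_rot'],s['ft_force'],s['ft_torque'],s['gripper_width']*88)
d=snap('scene','s7');crop('s7',20,60,270,240,3.2,'s7c')
E
```

```text
11.9167 [ 368.75366547 -297.9385404   136.4469745 ] [-1.5143992   2.75016649 -0.00652879] [ 3.03050089 -2.45594115  2.12977822] [-0.46127161 -0.69840849 -0.07463451] 37.861864014478314
```

View pics/s7c.png

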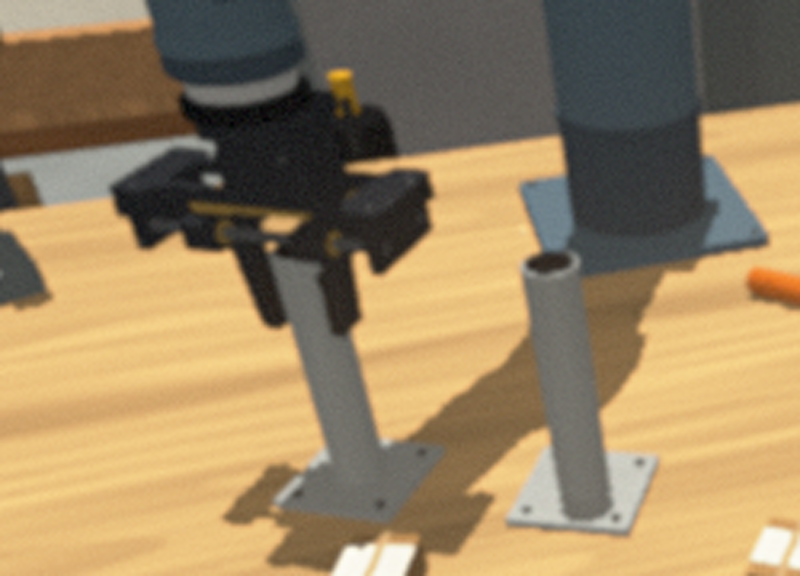

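Request:
{"name": "servo_tool", "arguments": {"translation": [[0,0,0],[0,0,0],[0,0,0],[0,0,0],[0,0,0],[0,0,-0.01],[0,0,-0.03],[0,0,-0.06],[0,0,-0.09],[0,0,-0.11],[0,0,-0.11]], "turn": [[0,0,0],[0,0,0],[0,0,0],[0,0,0],[0,0,0],[0,0,0],[0,0,0],[0,0,0],[0,0,0],[0,0,0],[0,0,0]], "hand": 0.36}}

```text
clock: 12.88
ee_pos: [368.9, -298.2, 250.0]
eef_rot: [-1.513, 2.749, -0.01]
ft_force: [-0.1, -0.8, 0.6]
gripper_width: 0.679
```

```bash
python3 - <<'E'
from h import *
s=monitor.sense(); print(s['clock'],s['ee_pos'],s['joint_pos'])
d=snap('scene','s8');crop('s8',20,60,270,240,3.2,'s8c'); snap('side','s8d')
go((560,-290,235),-114)
E
```

```text
12.8833 [ 368.88649026 -298.15325137  249.98176423] [ 0.46510484  0.2163635   0.13793831  1.9892158  -0.03722428  0.93067259
 -1.51336018]
go (560, -290, 235) [-0.1088, -0.1594, 0.0114] [-0.09, -0.0, -8.32] rows>= 4.636165605730939
```

View pics/s8.png

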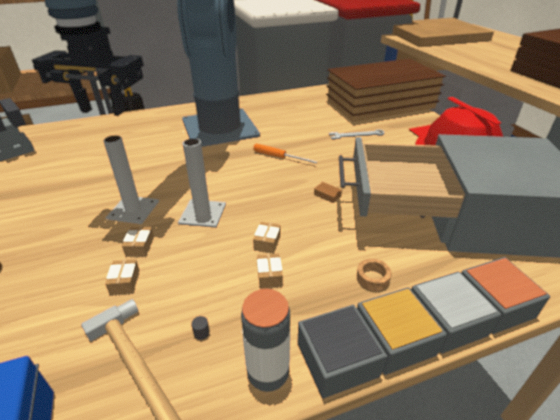

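View pics/s8d.png

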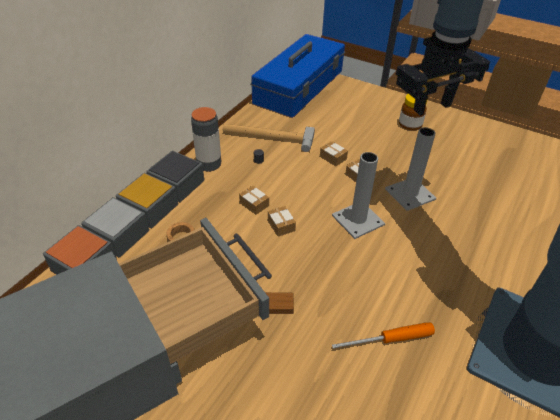

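Request:
{"name": "servo_tool", "arguments": {"translation": [[-0.018,-0.027,0],[-0.036,-0.053,0],[-0.055,-0.08,0],[-0.073,-0.106,0.005],[-0.091,-0.133,0.01],[-0.109,-0.16,0.011],[-0.109,-0.16,0.011],[-0.109,-0.16,0.011],[-0.109,-0.16,0.011]], "turn": [[0,0,-2],[0,0,-4],[0,0,-6],[0,0,-8],[0,0,-8.3],[0,0,-8.3],[0,0,-8.3],[0,0,-8.3],[0,0,-8.3]]}}

```text
clock: 13.73
ee_pos: [558.9, -290.0, 232.8]
eef_rot: [1.709, -2.634, -0.004]
ft_force: [-1.1, 0.2, 0.3]
gripper_width: 0.681
```

```bash
python3 - <<'E'
from h import *
d=snap('wrist','w5'); s=monitor.sense(); print(s['clock'],s['ee_pos'],s['dq'])
crop('w5',200,100,400,300,3,'w5c')
E
```

```text
13.7833 [ 558.65441488 -290.45334638  233.38288486] [ 0.00537632 -0.01779711  0.005332    0.00121019 -0.00285212 -0.00154805
 -0.00025468]
```

View pics/w5.png

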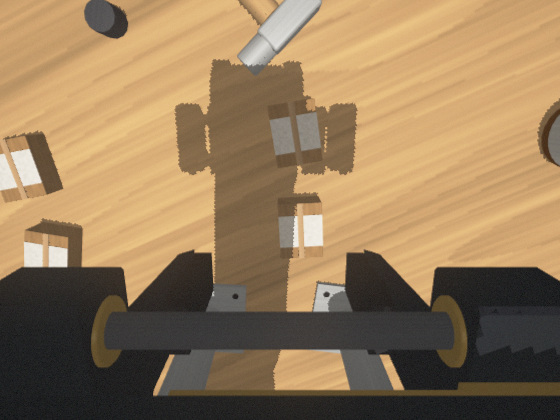

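View pics/w5c.png

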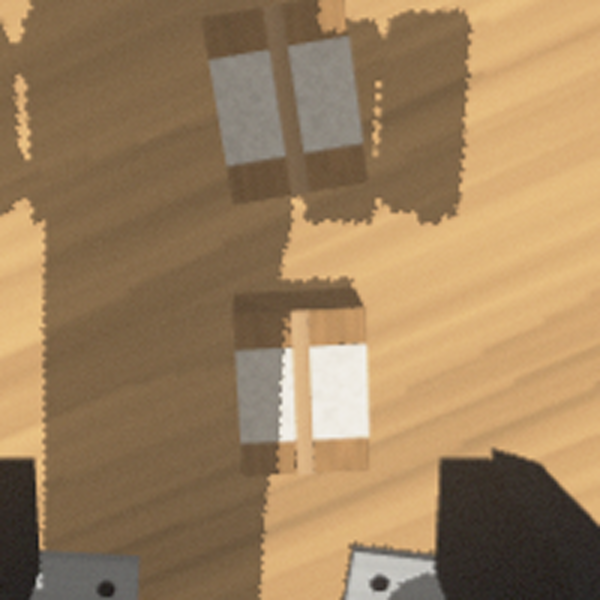

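```bash
python3 - <<'E'
from h import *
d=load('w5')
c=lambda u,v:(200+u/3,100+v/3)
for n,L in {'c1':[(235,310),(365,308),(369,468),(241,473)],'c2':[(204,17),(334,-3),(368,183),(232,203)]}.items():
    p=np.array([px(d,*c(*q),30) for q in L]); e=[p[(i+1)%4]-p[i] for i in range(4)]
    print(n,p.mean(0),[round(np.linalg.norm(x),1) for x in e],[round(np.degrees(np.arctan2(x[1],x[0]))%180,1) for x in e])
for n,L in {'c3?':[(24,230),(68,230),(68,288),(24,288)]}.items():
    p=np.array([px(d,*q,30) for q in L]);print(n,p.mean(0))
go((500,-281,120),-110)
E
```

```text
c1 [ 504.27505743 -291.28609505   30.        ] [np.float64(44.0), np.float64(58.5), np.float64(45.3), np.float64(59.6)] [np.float64(66.9), np.float64(159.3), np.float64(68.4), np.float64(158.0)]
c2 [ 596.87131474 -324.45666647   30.        ] [np.float64(41.2), np.float64(59.5), np.float64(45.1), np.float64(59.4)] [np.float64(74.4), np.float64(168.2), np.float64(74.4), np.float64(164.4)]
c3? [584.482812  -31.0082142  30.       ]
go (500, -281, 120) [0.0152, 0.0571, 0.1135] [0.14, -0.03, -4.09] rows>= 3.069674075710192
```

```bash
python3 - <<'E'
from h import *
s=load('scene0');w=load('side0')
c2=lambda u,v:(310+u/3.2,120+v/3.2);e2=lambda u,v:(90+u/3,200+v/3)
print(px(s,*c2(412,50),150),px(s,*c2(507,237),150)); print(px(w,*e2(67,155),150),px(w,*e2(225,452),150))
print('floor inner front corners',px(s,*c2(185,130),85),px(s,*c2(193,240),128))
print('side floor front corners', px(w,*e2(345,137),85), px(w,*e2(470,307),85))
go((504,-289,80),-112); go((504,-289,5),-112)
E
```

```text
[532.66035241 416.76954181 150.        ] [746.98422034 314.69947298 150.        ]
[737.68630625 318.42570658 150.        ] [523.34310701 422.16640171 150.        ]
floor inner front corners [481.98408238 266.71079192  85.        ] [660.76069603 161.03250427 128.        ]
side floor front corners [642.61254366 173.72593457  85.        ] [493.60689717 244.01473779  85.        ]
go (504, -289, 80) [0.0209, 0.0501, 0.1535] [0.14, -0.04, -2.09] rows>= 3.904937378993392
go (504, -289, 5) [0.0208, 0.0499, 0.2285] [0.14, -0.04, -2.09] rows>= 5.631559390375878
```

Request:
{"name": "servo_tool", "arguments": {"translation": [[0.005,0.012,0.035],[0.01,0.025,0.075],[0.016,0.038,0.11],[0.021,0.05,0.145],[0.021,0.05,0.18],[0.021,0.05,0.21],[0.021,0.05,0.2285],[0.021,0.05,0.2285],[0.021,0.05,0.2285]], "turn": [[0,0,-1],[0,0,-2],[0,0,-2],[0,0,-2],[0,0,-2],[0,0,-2],[0,0,-2],[0,0,-2],[0,0,-2]], "hand": 0.6}}

```text
clock: 14.53
ee_pos: [504.7, -289.2, 5.8]
eef_rot: [1.754, -2.605, -0.002]
ft_force: [-0.3, 0.5, 0.5]
gripper_width: 0.801
```

Request:
{"name": "servo_tool", "arguments": {"translation": [[0,0,0],[0,0,0],[0,0,0],[0,0,0],[0,0,0],[0,0,0],[0,0,0]], "turn": [[0,0,0],[0,0,0],[0,0,0],[0,0,0],[0,0,0],[0,0,0],[0,0,0]], "hand": -1, "newtons": 18}}

```text
clock: 15.12
ee_pos: [506.7, -289.6, 7.0]
eef_rot: [-1.756, 2.605, -0.003]
ft_force: [-1.2, -0.4, 7.5]
gripper_width: 0.508
```

Request:
{"name": "servo_tool", "arguments": {"translation": [[0,0,-0.02],[0,0,-0.05],[0,0,-0.09],[0,0,-0.13],[0,0,-0.17],[0,0,-0.21],[0,0,-0.245],[0,0,-0.255],[0,0,-0.255]], "turn": [[0,0,0],[0,0,0],[0,0,0],[0,0,0],[0,0,0],[0,0,0],[0,0,0],[0,0,0],[0,0,0]]}}

```text
clock: 15.87
ee_pos: [507.7, -289.7, 264.2]
eef_rot: [-1.754, 2.602, -0.008]
ft_force: [-0.0, 0.7, -1.8]
gripper_width: 0.51
```

```bash
python3 - <<'E'
from h import *
s=monitor.sense(); print(s['clock'],s['ee_pos'],s['gripper_width']*88,s['ft_force'],s['joint_pos'])
snap('side','s9')
go((570,332,250),-25.3)
E
```

```text
15.8667 [ 507.73398707 -289.66877682  264.22273617] 44.9125990912605 [-0.00672614  0.71443011 -1.7835939 ] [ 0.38501627  0.39372995  0.07419076  1.70072446 -0.03312036  1.04200651
 -1.48514414]
go (570, 332, 250) [-0.5994, 0.1738, 0.0111] [-0.08, -0.08, -86.71] rows>= 14.969575320945662
```

View pics/s9.png

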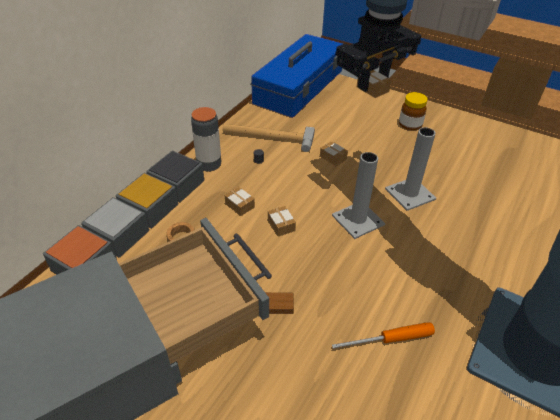

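Request:
{"name": "servo_tool", "arguments": {"translation": [[-0.037,0.011,0],[-0.074,0.022,0],[-0.111,0.033,0],[-0.148,0.044,0],[-0.185,0.055,0],[-0.222,0.065,0],[-0.26,0.076,0],[-0.297,0.087,0],[-0.335,0.098,0.002],[-0.373,0.109,0.004],[-0.411,0.12,0.006],[-0.449,0.131,0.008]], "turn": [[0,0,-6],[0,0,-12],[0,0,-18],[0,0,-24],[0,0,-30],[0,0,-36],[0,0,-42],[0,0,-48],[0,0,-54],[0,0,-60],[0,0,-66],[0,0,-72]]}}

```text
clock: 16.92
ee_pos: [551.3, 178.0, 249.8]
eef_rot: [2.952, -1.066, -0.006]
ft_force: [0.2, 0.4, -1.1]
gripper_width: 0.509
```

```bash
python3 - <<'E'
from h import *
s=monitor.sense(); print(s['clock'],s['ee_pos'],s['gripper_width']*88,s['ft_force'],s['joint_pos'])
go((570,332,250),-25.3)
E
```

```text
16.9167 [551.3013827  177.96241502 249.75716959] 44.805020448287735 [ 0.21442688  0.35448359 -1.05958898] [-0.13176693  0.43024236 -0.34087281  1.7004399   0.16078631  1.04338769
 -1.2187699 ]
go (570, 332, 250) [-0.084, -0.1304, -0.0005] [0.2, 0.2, -14.41] rows>= 3.7210680309719795
```

Request:
{"name": "servo_tool", "arguments": {"translation": [[-0.021,-0.033,0],[-0.042,-0.066,0],[-0.063,-0.098,0],[-0.084,-0.13,0.01],[-0.084,-0.13,0.03],[-0.084,-0.13,0.06],[-0.084,-0.13,0.07],[-0.084,-0.13,0.07]], "turn": [[0,0,-5],[0,0,-10],[0,0,-14.4],[0,0,-14.4],[0,0,-14.4],[0,0,-14.4],[0,0,-14.4],[0,0,-14.4]]}}

```text
clock: 17.58
ee_pos: [569.3, 327.8, 177.1]
eef_rot: [3.057, -0.694, -0.012]
ft_force: [0.1, -1.7, -0.9]
gripper_width: 0.507
```

```bash
python3 - <<'E'
from h import *
d=snap('wrist','w6'); s=monitor.sense(); print(s['clock'],s['ee_pos'],s['gripper_width']*88,s['joint_pos'])
snap('scene','s10');crop('s10',310,60,560,260,3.2,'s10c')
go((570,332,97),-25.3)
E
```

```text
17.6333 [570.8271779  328.56407192 179.96179328] 45.03188822873342 [-0.33572958  0.64759603 -0.38147073  1.53869607  0.2670481   1.01312965
 -1.23793134]
go (570, 332, 97) [-0.0029, -0.0017, 0.0851] [0.09, 0.07, -0.36] rows>= 2.0414287923563816
```

View pics/w6.png

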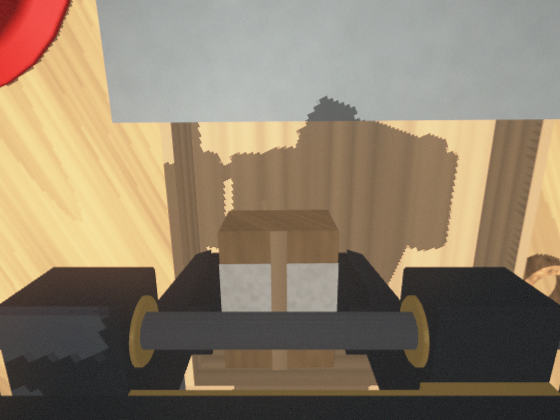

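View pics/s10c.png

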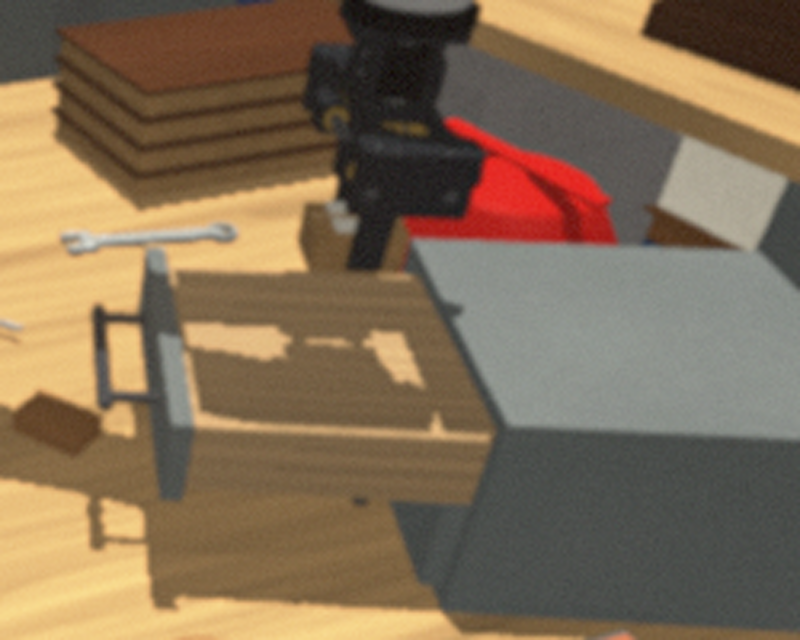

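Request:
{"name": "servo_tool", "arguments": {"translation": [[-0.002,-0.002,0.025],[-0.003,-0.002,0.05],[-0.003,-0.002,0.075],[-0.003,-0.002,0.086],[-0.003,-0.002,0.086],[-0.003,-0.002,0.086]], "turn": [[0,0,0],[0,0,0],[0,0,0],[0,0,0],[0,0,0],[0,0,0]]}}

```text
clock: 18.18
ee_pos: [571.2, 333.3, 98.0]
eef_rot: [-3.062, 0.697, -0.001]
ft_force: [-0.2, -0.0, -1.0]
gripper_width: 0.512
```

Request:
{"name": "servo_tool", "arguments": {"translation": [[0,0,0],[0,0,0],[0,0,0],[0,0,0],[0,0,-0.02],[0,0,-0.06],[0,0,-0.1],[0,0,-0.14],[0,0,-0.15]], "turn": [[0,0,0],[0,0,0],[0,0,0],[0,0,0],[0,0,0],[0,0,0],[0,0,0],[0,0,0],[0,0,0]], "hand": 0.36}}

```text
clock: 18.93
ee_pos: [573.1, 335.4, 254.7]
eef_rot: [-3.055, 0.695, -0.012]
ft_force: [1.4, 0.7, -0.2]
gripper_width: 0.68
```

```bash
python3 - <<'E'
from h import *
s=monitor.sense(); print(s['clock'],s['ee_pos'],s['gripper_width']*88,s['ft_force'])
snap('side','s11');crop('s11',90,130,340,330,3.2,'s11c')
go((575,-40,235),-114)
E
```

```text
18.9333 [573.12405449 335.40212289 254.7144783 ] 59.87379937649559 [ 1.35161536  0.70596132 -0.18814717]
go (575, -40, 235) [0.164, 0.3377, 0.0168] [-0.67, 0.15, 88.36] rows>= 9.011845743614886
```

View pics/s11c.png

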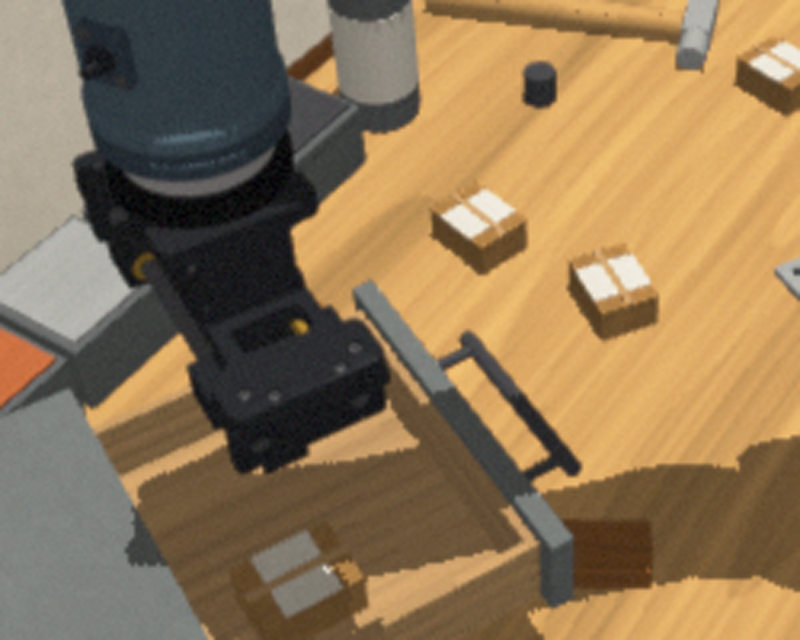

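Request:
{"name": "servo_tool", "arguments": {"translation": [[0.009,0.025,0],[0.018,0.05,0],[0.027,0.075,0],[0.036,0.1,0],[0.046,0.125,0],[0.056,0.15,0],[0.067,0.18,0.004],[0.079,0.21,0.008],[0.09,0.24,0.012],[0.1,0.265,0.016],[0.112,0.3,0.017],[0.124,0.318,0.017]], "turn": [[0,0,7],[0,0,14],[0,0,21],[0,0,28],[0,0,35],[0,0,42],[0,0,49],[0,0,56],[0,0,63],[0,0,70],[0,0,77],[0,0,84]]}}

```text
clock: 19.98
ee_pos: [542.7, -11.4, 228.5]
eef_rot: [1.796, -2.573, -0.0]
ft_force: [0.2, -0.1, 1.3]
gripper_width: 0.679
```

Request:
{"name": "servo_tool", "arguments": {"translation": [[0,0,0],[0,0,0],[0,0,0]], "turn": [[0,0,0],[0,0,0],[0,0,0]]}}

```text
clock: 20.23
ee_pos: [544.5, -6.1, 229.3]
eef_rot: [1.814, -2.565, -0.002]
ft_force: [0.6, -0.4, -0.2]
gripper_width: 0.68
```

```bash
python3 - <<'E'
from h import *
d=snap('wrist','w7'); s=monitor.sense(); print(s['clock'],s['ee_pos'],s['dq'],s['joint_pos'])
E
```

```text
20.2833 [544.58612077  -5.51956775 229.38093476] [-0.00578641 -0.00070576 -0.00264359 -0.00288622  0.00064102  0.00118479
 -0.00419224] [-0.04362391  0.3692888  -0.03572492  1.82729601  0.01488706  0.94591769
 -1.99538618]
```

View pics/w7.png

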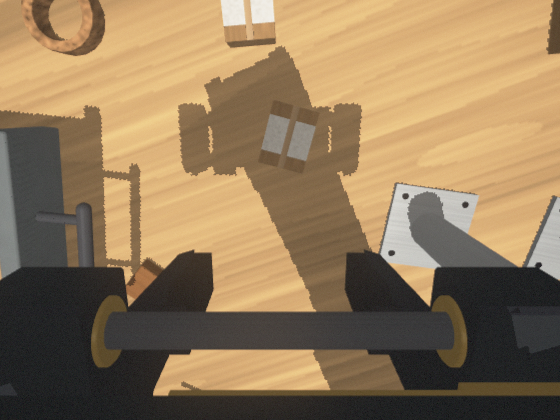

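```bash
python3 - <<'E'
from h import *
crop('w7',200,0,360,200,3,'w7c')
E
```

```text
(no output)
```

View pics/w7c.png

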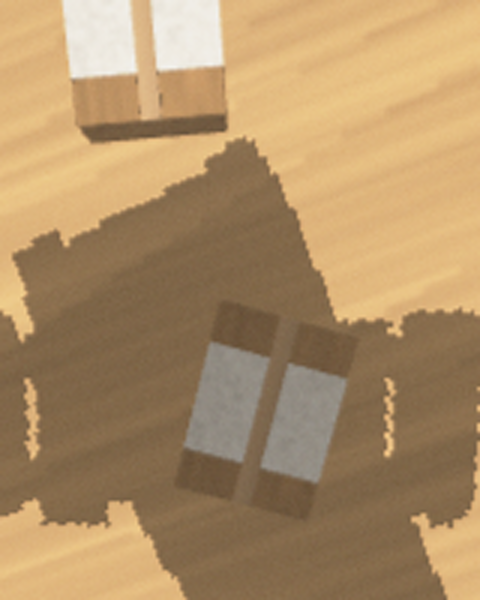

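```bash
python3 - <<'E'
from h import *
d=load('w7')
c=lambda u,v:(200+u/3,0+v/3)
for n,L in {'c3':[(220,300),(358,338),(308,520),(176,485)]}.items():
    p=np.array([px(d,*c(*q),30) for q in L]); e=[p[(i+1)%4]-p[i] for i in range(4)]
    print(n,p.mean(0),[round(np.linalg.norm(x),1) for x in e],[round(np.degrees(np.arctan2(x[1],x[0]))%180,1) for x in e])
print([px(d,*c(*q),30) for q in [(74,120),(225,118),(62,0)]])
go((595,-26,5),-110)
E
```

```text
c3 [584.69272648 -30.37892018  30.        ] [np.float64(44.6), np.float64(59.3), np.float64(44.6), np.float64(59.1)] [np.float64(55.8), np.float64(146.3), np.float64(55.7), np.float64(146.3)]
[array([684.38847435,  -4.63571323,  30.        ]), array([669.96287869, -47.12704572,  30.        ]), array([715.0363251 , -13.16135805,  30.        ])]
go (595, -26, 5) [0.0027, -0.0546, 0.2243] [0.05, 0.03, 0.58] rows>= 5.5368068115150395
```

```bash
python3 - <<'E'
from h import *
go((585,-30,5.5),-124.2)
E
```

```text
go (585, -30, 5.5) [0.0098, -0.0465, 0.2238] [0.06, 0.02, 14.78] rows>= 5.487114817853378
```

Request:
{"name": "servo_tool", "arguments": {"translation": [[0.003,-0.012,0.035],[0.006,-0.024,0.075],[0.01,-0.036,0.11],[0.01,-0.0465,0.145],[0.01,-0.0465,0.18],[0.01,-0.0465,0.21],[0.01,-0.0465,0.224],[0.01,-0.0465,0.224],[0.01,-0.0465,0.224]], "turn": [[0,0,5],[0,0,10],[0,0,14.8],[0,0,14.8],[0,0,14.8],[0,0,14.8],[0,0,14.8],[0,0,14.8],[0,0,14.8]], "hand": 0.6}}

```text
clock: 21.03
ee_pos: [585.4, -31.1, 5.8]
eef_rot: [1.467, -2.778, -0.001]
ft_force: [-0.1, 0.2, 0.3]
gripper_width: 0.796
```

Request:
{"name": "servo_tool", "arguments": {"translation": [[0,0,0],[0,0,0],[0,0,0],[0,0,0],[0,0,0],[0,0,0],[0,0,0]], "turn": [[0,0,0],[0,0,0],[0,0,0],[0,0,0],[0,0,0],[0,0,0],[0,0,0]], "hand": -1, "newtons": 18}}

```text
clock: 21.62
ee_pos: [586.1, -32.0, 6.9]
eef_rot: [-1.464, 2.778, -0.001]
ft_force: [-0.7, 0.4, 7.2]
gripper_width: 0.508
```

Request:
{"name": "servo_tool", "arguments": {"translation": [[0,0,-0.02],[0,0,-0.05],[0,0,-0.09],[0,0,-0.13],[0,0,-0.17],[0,0,-0.21],[0,0,-0.23],[0,0,-0.23]], "turn": [[0,0,0],[0,0,0],[0,0,0],[0,0,0],[0,0,0],[0,0,0],[0,0,0],[0,0,0]]}}

```text
clock: 22.28
ee_pos: [588.0, -32.5, 241.3]
eef_rot: [-1.46, 2.772, -0.007]
ft_force: [-0.1, 0.1, -0.8]
gripper_width: 0.514
```

```bash
python3 - <<'E'
from h import *
s=monitor.sense(); print(s['clock'],s['ee_pos'],s['gripper_width']*88,s['ft_force'],s['joint_pos'])
go((646,296,230),-25.3)
E
```

```text
22.2833 [588.03657056 -32.50617826 241.26217708] 45.22596536966328 [-0.07711951  0.09798667 -0.78115178] [-0.04952473  0.4236166   0.03736577  1.71376596 -0.01813791  0.995471
 -2.1776104 ]
go (646, 296, 230) [-0.3036, 0.1381, 0.0118] [-0.57, -0.15, -99.14] rows>= 8.004094414626383
```

Request:
{"name": "servo_tool", "arguments": {"translation": [[-0.025,0.0115,0],[-0.05,0.023,0],[-0.076,0.0345,0],[-0.101,0.046,0],[-0.126,0.0575,0],[-0.152,0.069,0],[-0.177,0.08,0.002],[-0.202,0.092,0.004],[-0.227,0.1035,0.006],[-0.253,0.115,0.008],[-0.278,0.1265,0.01],[-0.3036,0.138,0.011]], "turn": [[0,0,-7],[0,0,-14],[0,0,-21],[0,0,-28],[0,0,-35],[0,0,-42],[0,0,-49],[0,0,-56],[0,0,-63],[0,0,-70],[0,0,-77],[0,0,-84]]}}

```text
clock: 23.28
ee_pos: [642.0, 296.8, 222.2]
eef_rot: [2.949, -1.075, -0.004]
ft_force: [-0.3, -0.6, -1.7]
gripper_width: 0.511
```

Request:
{"name": "servo_tool", "arguments": {"translation": [[0,0,0],[0,0,0],[0,0,0],[0,0,0]], "turn": [[0,0,-7],[0,0,-14],[0,0,-14.6],[0,0,-14.6]]}}

```text
clock: 23.62
ee_pos: [642.4, 295.4, 222.9]
eef_rot: [3.059, -0.706, -0.004]
ft_force: [1.3, -0.2, -1.8]
gripper_width: 0.506
```

```bash
python3 - <<'E'
from h import *
d=snap('wrist','w8'); s=monitor.sense(); print(s['clock'],s['ee_pos'],s['gripper_width']*88,s['dq'])
go((646,296,93),-25.3)
E
```

```text
23.6667 [642.59215514 295.3556882  223.45313001] 44.644300580225504 [-3.82881927e-04 -1.06203956e-02  5.15785299e-03 -8.40179994e-03
 -2.89898143e-03  1.30575326e-03  1.17112424e-05]
go (646, 296, 93) [0.0029, -0.0023, 0.1304] [0.1, 0.08, -0.76] rows>= 3.1294778130437972
```

View pics/w8.png

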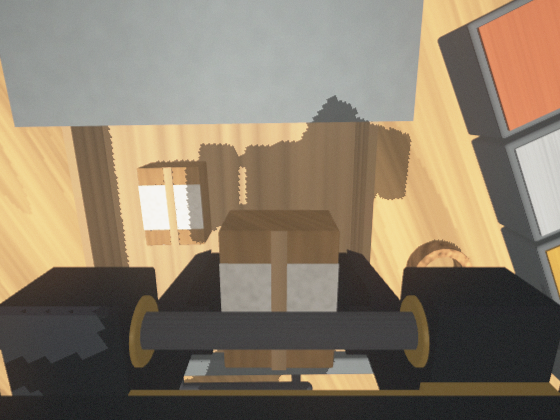

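Request:
{"name": "servo_tool", "arguments": {"translation": [[0.003,-0.002,0.03],[0.003,-0.002,0.06],[0.003,-0.002,0.09],[0.003,-0.002,0.115],[0.003,-0.002,0.129],[0.003,-0.002,0.13],[0.003,-0.002,0.13]], "turn": [[0,0,-0.7],[0,0,-0.7],[0,0,-0.7],[0,0,-0.7],[0,0,-0.7],[0,0,-0.7],[0,0,-0.7]]}}

```text
clock: 24.25
ee_pos: [646.7, 296.5, 94.9]
eef_rot: [3.066, -0.686, -0.0]
ft_force: [0.4, 0.5, -0.7]
gripper_width: 0.506
```

Request:
{"name": "servo_tool", "arguments": {"translation": [[0,0,0],[0,0,0],[0,0,0],[0,0,0],[0,0,-0.02],[0,0,-0.06],[0,0,-0.1],[0,0,-0.14],[0,0,-0.15]], "turn": [[0,0,0],[0,0,0],[0,0,0],[0,0,0],[0,0,0],[0,0,0],[0,0,0],[0,0,0],[0,0,0]], "hand": 0.36}}

```text
clock: 25.0
ee_pos: [649.4, 298.7, 253.3]
eef_rot: [-3.059, 0.682, -0.013]
ft_force: [0.7, 1.0, 0.1]
gripper_width: 0.686
```

```bash
python3 - <<'E'
from h import *
s=monitor.sense(); print(s['clock'],s['ee_pos'],s['gripper_width']*88,s['ft_force'])
snap('scene','s12')
go((670,-15,235),-109)
E
```

```text
25.0 [649.42315901 298.66183448 253.29086125] 60.32543821122809 [0.72785994 0.99090723 0.06290572]
go (670, -15, 235) [0.1518, 0.2752, 0.0162] [-0.7, 0.07, 83.85] rows>= 7.547746329461701
```

View pics/s12.png

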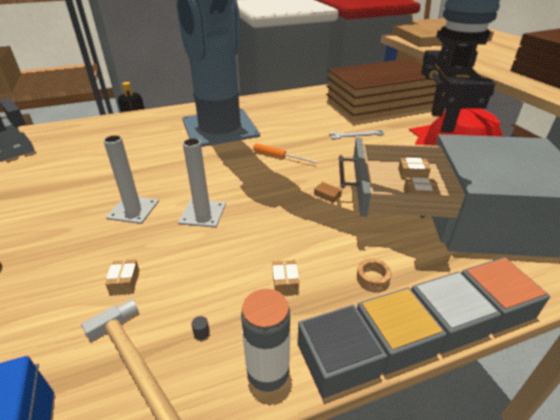

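Request:
{"name": "servo_tool", "arguments": {"translation": [[0.012,0.022,0],[0.024,0.045,0],[0.037,0.068,0],[0.05,0.091,0],[0.063,0.114,0],[0.076,0.137,0],[0.089,0.16,0.004],[0.102,0.183,0.008],[0.115,0.206,0.012],[0.128,0.23,0.016],[0.14,0.253,0.017],[0.152,0.275,0.017]], "turn": [[0,0,7],[0,0,14],[0,0,21],[0,0,28],[0,0,35],[0,0,42],[0,0,49],[0,0,56],[0,0,63],[0,0,70],[0,0,77],[0,0,83.8]]}}

```text
clock: 26.05
ee_pos: [666.7, -18.5, 226.8]
eef_rot: [1.817, -2.561, -0.001]
ft_force: [0.3, -0.6, 0.3]
gripper_width: 0.68
```

Request:
{"name": "servo_tool", "arguments": {"translation": [[0,0,0],[0,0,0],[0,0,0]], "turn": [[0,0,0],[0,0,0],[0,0,0]]}}

```text
clock: 26.3
ee_pos: [667.3, -15.5, 227.4]
eef_rot: [-1.829, 2.554, 0.002]
ft_force: [-0.5, 1.1, -0.0]
gripper_width: 0.68
```

```bash
python3 - <<'E'
from h import *
w=load('side0'); print('bottle',px(w,208,165,0))
d=snap('wrist','w9'); s=monitor.sense(); print(s['clock'],s['ee_pos'],s['dq'])
crop('w9',200,60,360,260,3,'w9c')
E
```

```text
bottle [ 8.63630143e+02 -1.17192075e+02 -1.13686838e-13]
26.35 [667.32822118 -14.83553599 227.55678946] [-0.00528144 -0.00032878 -0.00721607 -0.0015168  -0.0007099   0.00142663
 -0.00231921]
```

View pics/w9.png

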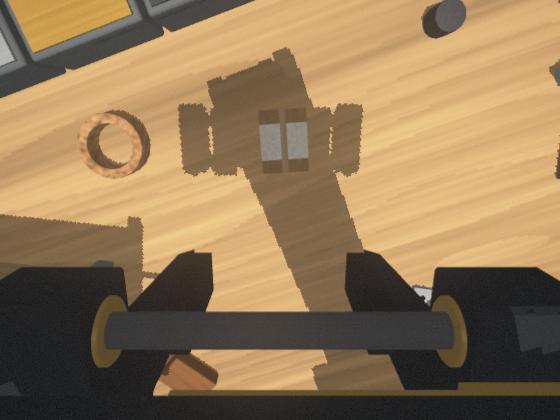

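View pics/w9c.png

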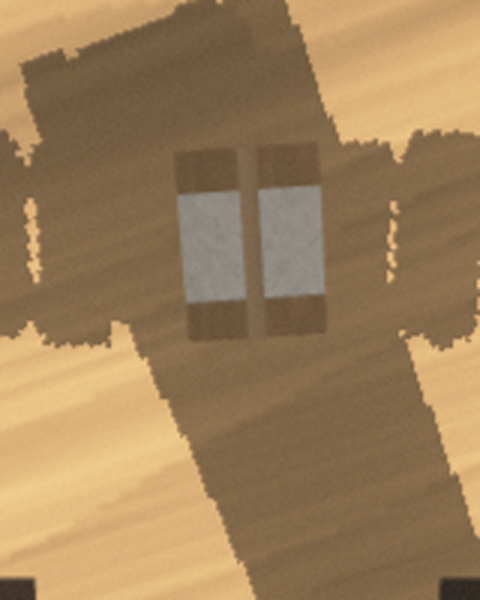

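```bash
python3 - <<'E'
from h import *
d=load('w9')
c=lambda u,v:(200+u/3,60+v/3)
L=[(174,151),(319,143),(328,332),(189,340)]
p=np.array([px(d,*c(*q),30) for q in L]); e=[p[(i+1)%4]-p[i] for i in range(4)]
print(p.mean(0),[round(np.linalg.norm(x),1) for x in e],[round(np.degrees(np.arctan2(x[1],x[0]))%180,1) for x in e])
m=p.mean(0); a=np.degrees(np.arctan2(*(e[0]-e[2])[1::-1]))
go((m[0],m[1],5.5),a if a<0 else a-180)
E
```

```text
[706.01140675 -34.40577242  30.        ] [np.float64(45.1), np.float64(59.1), np.float64(45.3), np.float64(59.4)] [np.float64(74.3), np.float64(165.3), np.float64(74.6), np.float64(165.1)]
go (np.float64(706.0114067480024), np.float64(-34.405772418180604), 5.5) [0.0063, -0.0431, 0.222] [0.04, 0.06, -3.15] rows>= 5.425635001014106
```

Request:
{"name": "servo_tool", "arguments": {"translation": [[0.002,-0.012,0.035],[0.004,-0.024,0.075],[0.006,-0.036,0.11],[0.006,-0.043,0.145],[0.006,-0.043,0.18],[0.006,-0.043,0.21],[0.006,-0.043,0.222],[0.006,-0.043,0.222],[0.006,-0.043,0.222]], "turn": [[0,0,-3.2],[0,0,-3.2],[0,0,-3.2],[0,0,-3.2],[0,0,-3.2],[0,0,-3.2],[0,0,-3.2],[0,0,-3.2],[0,0,-3.2]], "hand": 0.6}}

```text
clock: 27.1
ee_pos: [706.5, -34.9, 6.0]
eef_rot: [-1.899, 2.502, 0.001]
ft_force: [0.4, -0.7, -0.0]
gripper_width: 0.801
```

Request:
{"name": "servo_tool", "arguments": {"translation": [[0,0,0],[0,0,0],[0,0,0],[0,0,0],[0,0,0],[0,0,0],[0,0,0]], "turn": [[0,0,0],[0,0,0],[0,0,0],[0,0,0],[0,0,0],[0,0,0],[0,0,0]], "hand": -1, "newtons": 18}}

```text
clock: 27.68
ee_pos: [707.0, -35.8, 6.8]
eef_rot: [-1.896, 2.503, -0.001]
ft_force: [-1.2, 2.4, 6.0]
gripper_width: 0.508
```

Request:
{"name": "servo_tool", "arguments": {"translation": [[0,0,-0.02],[0,0,-0.05],[0,0,-0.09],[0,0,-0.13],[0,0,-0.17],[0,0,-0.21],[0,0,-0.23],[0,0,-0.23]], "turn": [[0,0,0],[0,0,0],[0,0,0],[0,0,0],[0,0,0],[0,0,0],[0,0,0],[0,0,0]]}}

```text
clock: 28.35
ee_pos: [709.0, -37.0, 241.8]
eef_rot: [-1.892, 2.499, -0.009]
ft_force: [0.0, -0.6, -1.8]
gripper_width: 0.509
```

```bash
python3 - <<'E'
from h import *
s=monitor.sense(); print(s['clock'],s['ee_pos'],s['gripper_width']*88,s['ft_force'],s['joint_pos'])
go((615,231,230),-25.3)
E
```

```text
28.35 [708.95087897 -37.03529836 241.83081524] 44.794473331188605 [ 0.00221461 -0.58277121 -1.77220186] [ 0.00974723  0.63602578 -0.03431971  1.36026231  0.02326207  1.1365895
 -1.87333496]
go (615, 231, 230) [-0.2324, 0.1633, 0.0108] [-0.5, -0.27, -80.46] rows>= 6.817035832021534
```

Request:
{"name": "servo_tool", "arguments": {"translation": [[-0.02,0.014,0],[-0.039,0.027,0],[-0.058,0.041,0],[-0.078,0.054,0],[-0.097,0.068,0],[-0.116,0.082,0],[-0.136,0.095,0.002],[-0.155,0.109,0.004],[-0.174,0.122,0.006],[-0.194,0.136,0.008],[-0.213,0.15,0.01],[-0.2324,0.163,0.011]], "turn": [[0,0,-7],[0,0,-14],[0,0,-21],[0,0,-28],[0,0,-35],[0,0,-42],[0,0,-49],[0,0,-56],[0,0,-63],[0,0,-70],[0,0,-77],[0,0,-80.5]]}}

```text
clock: 29.35
ee_pos: [610.5, 231.6, 222.3]
eef_rot: [3.066, -0.676, -0.005]
ft_force: [0.8, -0.2, -2.0]
gripper_width: 0.508
```

Request:
{"name": "servo_tool", "arguments": {"translation": [[0,0,0],[0,0,0],[0,0,0]], "turn": [[0,0,0],[0,0,0],[0,0,0]]}}

```text
clock: 29.6
ee_pos: [612.1, 229.9, 223.3]
eef_rot: [3.063, -0.688, -0.002]
ft_force: [-0.1, -0.4, -2.3]
gripper_width: 0.515
```

```bash
python3 - <<'E'
from h import *
d=snap('wrist','w10'); s=monitor.sense(); print(s['clock'],s['ee_pos'],s['gripper_width']*88)
go((615,231,94),-25.3)
E
```

```text
29.65 [612.4914997  229.42213204 223.66716758] 44.75717469995931
go (615, 231, 94) [0.0016, -0.0028, 0.1297] [0.13, 0.02, -0.07] rows>= 3.110336395954698
```

View pics/w10.png

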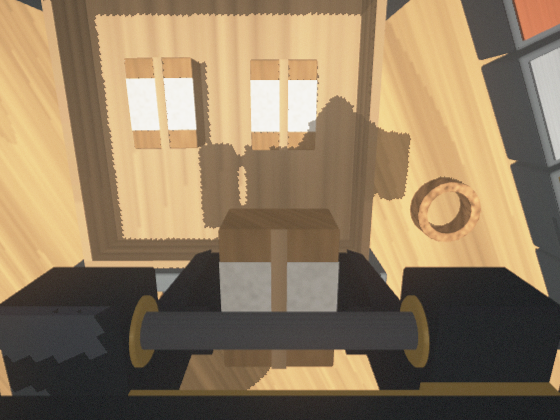

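```bash
python3 - <<'E'
from h import *
d=load('w10')
x=np.array([.427,.904,0]);y=np.array([-.904,.427,0])
print('land',[np.round(proj(d,np.array([615,231,85])+a*x+b*y)) for a,b in((30,22),(-30,22),(-30,-22),(30,-22))])
a,b=px(d,120,239,85),px(d,250,239,85); print(a,b)
print('front x', (a-[560,213,85])@x,(a-[560,213,85])@y)
c=px(d,284,104,115);print('c3 local',(c-[560,213,85])@x,(c-[560,213,85])@y)
for u,v in((107,60),(367,60)): q=px(d,u,v,85); print((q-[560,213,85])@x,(q-[560,213,85])@y)
print('inner unit?',(px(d,230,14,85)-[560,213,85])@x)
E
```

```text
land [array([253., 159.]), array([255., 230.]), array([307., 230.]), array([308., 159.])]
[475.05024018 255.10720052  85.        ] [575.21252275 207.76946976  85.        ]
front x 1.7913618245961445 94.77435749636122
c3 local 111.34066373821997 -44.10071387712101
143.23618979404395 87.16753279461386
143.1940846485531 -106.11005288067798
inner unit? 173.92497066251417
```

Request:
{"name": "servo_tool", "arguments": {"translation": [[0.003,-0.003,0.03],[0.004,-0.003,0.06],[0.004,-0.003,0.09],[0.004,-0.003,0.115],[0.004,-0.003,0.129],[0.004,-0.003,0.13],[0.004,-0.003,0.13]], "turn": [[0,0,0],[0,0,0],[0,0,0],[0,0,0],[0,0,0],[0,0,0],[0,0,0]]}}

```text
clock: 30.23
ee_pos: [617.6, 231.7, 94.9]
eef_rot: [3.065, -0.688, -0.0]
ft_force: [-0.1, -1.0, -1.0]
gripper_width: 0.51
```

Request:
{"name": "servo_tool", "arguments": {"translation": [[0,0,0],[0,0,0],[0,0,0],[0,0,0],[0,0,-0.02],[0,0,-0.06],[0,0,-0.1],[0,0,-0.14],[0,0,-0.15]], "turn": [[0,0,0],[0,0,0],[0,0,0],[0,0,0],[0,0,0],[0,0,0],[0,0,0],[0,0,0],[0,0,0]], "hand": 0.36}}

```text
clock: 30.98
ee_pos: [620.1, 234.3, 252.7]
eef_rot: [-3.059, 0.685, -0.014]
ft_force: [0.3, 0.9, 0.1]
gripper_width: 0.681
```

```bash
python3 - <<'E'
from h import *
s=monitor.sense(); print(s['clock'],s['ee_pos'],s['gripper_width']*88,s['ft_force'],s['joint_pos'])
snap('side','s13')
go((560,-310,240),-106)
E
```

```text
30.9833 [620.09136175 234.27698402 252.74308305] 59.93867791058031 [0.34678072 0.92408937 0.14858163] [-0.16214067  0.57342505 -0.40126631  1.47812975  0.23780722  1.12706653
 -1.04613622]
go (560, -310, 240) [0.1776, 0.5179, 0.0091] [-0.67, -0.01, 80.77] rows>= 13.131812953679292
```

View pics/s13.png

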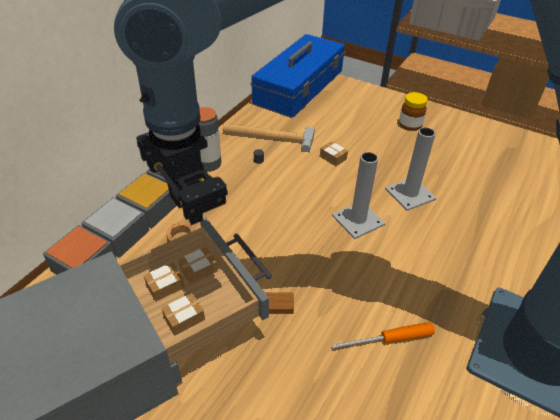

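Request:
{"name": "servo_tool", "arguments": {"translation": [[0.013,0.036,0],[0.026,0.073,0],[0.038,0.11,0],[0.051,0.146,0],[0.063,0.183,0],[0.076,0.22,0],[0.088,0.256,0],[0.101,0.293,0],[0.113,0.33,0],[0.126,0.366,0],[0.138,0.403,0],[0.151,0.44,0]], "turn": [[0,0,7],[0,0,14],[0,0,21],[0,0,28],[0,0,35],[0,0,42],[0,0,49],[0,0,56],[0,0,63],[0,0,70],[0,0,77],[0,0,80.8]]}}

```text
clock: 32.03
ee_pos: [565.2, -231.5, 244.0]
eef_rot: [1.882, -2.514, -0.001]
ft_force: [0.5, 0.3, -0.3]
gripper_width: 0.681
```

```bash
python3 - <<'E'
from h import *
s=monitor.sense(); print(s['clock'],s['ee_pos'],s['joint_pos'])
go((560,-310,240),-106)
E
```

```text
32.0333 [ 565.20064428 -231.51026862  244.00570776] [ 0.31776733  0.46413958 -0.00385283  1.64166122  0.00231504  1.03694628
 -1.54331267]
go (560, -310, 240) [0.0768, -0.0171, 0.004] [0.07, -0.01, -0.37] rows>= 1.8888192514313071
```

Request:
{"name": "servo_tool", "arguments": {"translation": [[0.03,-0.007,0.002],[0.06,-0.014,0.003],[0.076,-0.017,0.004],[0.076,-0.017,0.004],[0.076,-0.017,0.004],[0.076,-0.017,0.004]], "turn": [[0,0,0],[0,0,0],[0,0,0],[0,0,0],[0,0,0],[0,0,0]]}}

```text
clock: 32.53
ee_pos: [561.8, -305.9, 240.1]
eef_rot: [-1.892, 2.508, 0.003]
ft_force: [0.1, 0.3, 0.1]
gripper_width: 0.677
```

```bash
python3 - <<'E'
from h import *
d=snap('wrist','w11'); s=monitor.sense(); print(s['clock'],s['ee_pos'],s['dq'])
crop('w11',200,60,360,260,3,'w11c')
E
```

```text
32.5833 [ 562.12311092 -305.51899018  240.38338991] [-0.00683224 -0.00555803 -0.0012938  -0.00349095  0.00346062 -0.00022805
  0.0007956 ]
```

View pics/w11c.png

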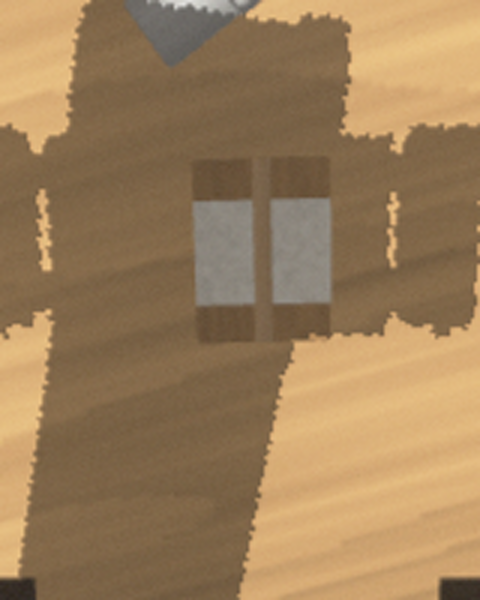

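```bash
python3 - <<'E'
from h import *
d=load('w11')
c=lambda u,v:(200+u/3,60+v/3)
L=[(191,158),(329,156),(332,340),(197,342)]
p=np.array([px(d,*c(*q),30) for q in L]); e=[p[(i+1)%4]-p[i] for i in range(4)]
print(p.mean(0),[round(np.linalg.norm(x),1) for x in e],[round(np.degrees(np.arctan2(x[1],x[0]))%180,1) for x in e])
m=p.mean(0); a=np.degrees(np.arctan2(*(e[0]-e[2])[1::-1]))
go((m[0],m[1],5.5),a if a<0 else a-180)
E
```

```text
[ 597.21839346 -325.07177575   30.        ] [np.float64(44.5), np.float64(59.9), np.float64(45.6), np.float64(60.0)] [np.float64(74.9), np.float64(166.4), np.float64(75.0), np.float64(165.4)]
go (np.float64(597.2183934611678), np.float64(-325.07177575296254), 5.5) [0.0095, -0.0393, 0.2348] [0.04, 0.07, -0.81] rows>= 5.71449280042537
```

Request:
{"name": "servo_tool", "arguments": {"translation": [[0.003,-0.012,0.035],[0.006,-0.024,0.075],[0.009,-0.036,0.11],[0.009,-0.039,0.145],[0.009,-0.039,0.18],[0.009,-0.039,0.215],[0.009,-0.039,0.2345],[0.009,-0.039,0.2345],[0.009,-0.039,0.2345]], "turn": [[0,0,-0.8],[0,0,-0.8],[0,0,-0.8],[0,0,-0.8],[0,0,-0.8],[0,0,-0.8],[0,0,-0.8],[0,0,-0.8],[0,0,-0.8]], "hand": 0.6}}

```text
clock: 33.33
ee_pos: [597.1, -325.1, 5.6]
eef_rot: [-1.91, 2.494, 0.003]
ft_force: [0.1, 0.6, 0.0]
gripper_width: 0.801
```

Request:
{"name": "servo_tool", "arguments": {"translation": [[0,0,0],[0,0,0],[0,0,0],[0,0,0],[0,0,0],[0,0,0],[0,0,0]], "turn": [[0,0,0],[0,0,0],[0,0,0],[0,0,0],[0,0,0],[0,0,0],[0,0,0]], "hand": -1, "newtons": 18}}

```text
clock: 33.92
ee_pos: [597.3, -326.6, 7.1]
eef_rot: [-1.907, 2.495, -0.0]
ft_force: [0.9, 1.9, 5.7]
gripper_width: 0.511
```

Request:
{"name": "servo_tool", "arguments": {"translation": [[0,0,-0.02],[0,0,-0.05],[0,0,-0.09],[0,0,-0.13],[0,0,-0.17],[0,0,-0.21],[0,0,-0.245],[0,0,-0.255],[0,0,-0.255]], "turn": [[0,0,0],[0,0,0],[0,0,0],[0,0,0],[0,0,0],[0,0,0],[0,0,0],[0,0,0],[0,0,0]]}}

```text
clock: 34.67
ee_pos: [598.0, -328.3, 264.7]
eef_rot: [-1.906, 2.495, -0.009]
ft_force: [-0.0, -0.9, -2.4]
gripper_width: 0.51
```

```bash
python3 - <<'E'
from h import *
s=monitor.sense(); print(s['clock'],s['ee_pos'],s['gripper_width']*88,s['ft_force'],s['joint_pos'])
go((541,266,240),-25.3)
E
```

```text
34.6667 [ 597.99116188 -328.2755678   264.70458465] 44.84494950626788 [-0.04748348 -0.90181392 -2.43295409] [ 0.42479239  0.56709172  0.01703371  1.42248873 -0.00951289  1.14599598
 -1.39398127]
go (541, 266, 240) [-0.5584, 0.2115, 0.0226] [-0.22, -0.31, -79.95] rows>= 14.328848406157961
```

Request:
{"name": "servo_tool", "arguments": {"translation": [[-0.036,0.0135,0],[-0.072,0.027,0],[-0.108,0.041,0],[-0.144,0.054,0],[-0.18,0.068,0],[-0.216,0.082,0],[-0.252,0.095,0],[-0.288,0.109,0],[-0.324,0.123,0.005],[-0.36,0.136,0.01],[-0.396,0.15,0.015],[-0.43,0.163,0.02]], "turn": [[0,0,-6.5],[0,0,-13],[0,0,-19.5],[0,0,-26],[0,0,-32.5],[0,0,-39],[0,0,-45.5],[0,0,-52],[0,0,-58.5],[0,0,-65],[0,0,-72],[0,0,-79]]}}

```text
clock: 35.67
ee_pos: [550.1, 132.3, 238.4]
eef_rot: [3.061, -0.702, -0.006]
ft_force: [0.2, 0.9, -2.3]
gripper_width: 0.51
```

```bash
python3 - <<'E'
from h import *
s=monitor.sense(); print(s['clock'],s['ee_pos'],s['gripper_width']*88)
go((541,266,230),-25.3)
E
```

```text
35.6667 [550.08711579 132.32731407 238.43584103] 44.87928287416318
go (541, 266, 230) [-0.0664, -0.1164, 0.0084] [0.13, 0.21, -0.53] rows>= 3.2193408212138768
```

Request:
{"name": "servo_tool", "arguments": {"translation": [[-0.02,-0.035,0],[-0.04,-0.07,0.003],[-0.06,-0.105,0.006],[-0.066,-0.116,0.008],[-0.066,-0.116,0.008],[-0.066,-0.116,0.008],[-0.066,-0.116,0.008]], "turn": [[0,0,-0.5],[0,0,-0.5],[0,0,-0.5],[0,0,-0.5],[0,0,-0.5],[0,0,-0.5],[0,0,-0.5]]}}

```text
clock: 36.25
ee_pos: [544.1, 261.5, 231.6]
eef_rot: [3.059, -0.701, -0.003]
ft_force: [-0.3, 0.4, -1.7]
gripper_width: 0.509
```

```bash
python3 - <<'E'
from h import *
d=snap('wrist','w12'); s=monitor.sense(); print(s['clock'],s['ee_pos'],s['gripper_width']*88)
go((541,266,94),-25.3)
E
```

```text
36.3 [544.51260631 261.28054573 232.11561416] 45.26273255910349
go (541, 266, 94) [-0.0052, -0.0031, 0.1381] [0.14, 0.03, -0.57] rows>= 3.315128463634895
```

View pics/w12.png

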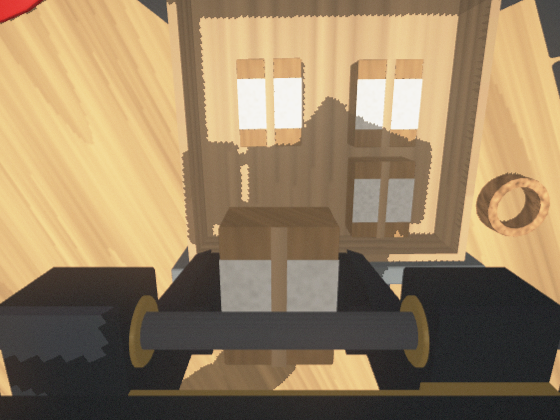

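Request:
{"name": "servo_tool", "arguments": {"translation": [[-0.001,-0.003,0.03],[-0.001,-0.003,0.06],[-0.001,-0.003,0.09],[-0.001,-0.003,0.12],[-0.001,-0.003,0.136],[-0.001,-0.003,0.1385],[-0.001,-0.003,0.1385]], "turn": [[0,0,-0.5],[0,0,-0.5],[0,0,-0.5],[0,0,-0.5],[0,0,-0.5],[0,0,-0.5],[0,0,-0.5]]}}

```text
clock: 36.88
ee_pos: [544.8, 265.2, 94.2]
eef_rot: [3.064, -0.689, -0.002]
ft_force: [-0.1, -0.0, -1.4]
gripper_width: 0.506
```

Request:
{"name": "servo_tool", "arguments": {"translation": [[0,0,0],[0,0,0],[0,0,0],[0,0,0],[0,0,-0.02],[0,0,-0.06],[0,0,-0.1],[0,0,-0.13],[0,0,-0.13]], "turn": [[0,0,0],[0,0,0],[0,0,0],[0,0,0],[0,0,0],[0,0,0],[0,0,0],[0,0,0],[0,0,0]], "hand": 0.36}}

```text
clock: 37.63
ee_pos: [548.0, 269.4, 232.4]
eef_rot: [-3.058, 0.684, -0.014]
ft_force: [1.4, 1.4, -0.1]
gripper_width: 0.681
```

```bash
python3 - <<'E'
from h import *
d=snap('wrist','w13'); s=monitor.sense(); print(s['clock'],s['ee_pos'],s['gripper_width']*88,s['ft_force'],s['joint_pos'])
x=np.array([.427,.904,0])
h=np.array([537,164,0]); 
p=h-65*x; p[2]=250; go(tuple(p),-25.3)
E
```

```text
37.6833 [546.79073598 268.33503224 229.10820059] 59.759913000831325 [-1.17441355  0.36063021 -1.10192607] [-0.21992726  0.50955939 -0.42915763  1.64866716  0.24066335  1.02787646
 -1.16483138]
go (np.float64(509.245), np.float64(105.24), np.float64(250.0)) [0.0357, 0.1634, -0.0217] [-0.35, -0.28, 0.07] rows>= 4.044600300865102
```

View pics/w13.png

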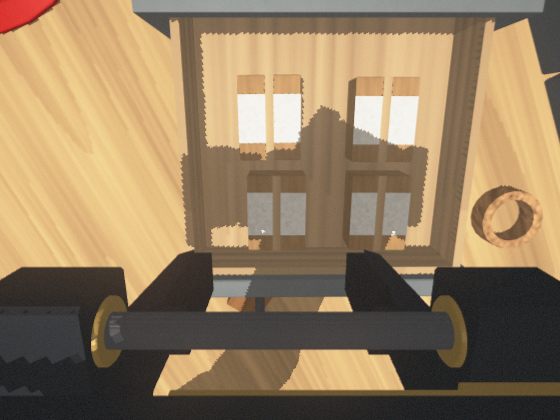

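Request:
{"name": "servo_tool", "arguments": {"translation": [[0.009,0.04,0],[0.018,0.08,0],[0.027,0.12,0],[0.034,0.16,0],[0.034,0.163,0.03],[0.034,0.163,0.07],[0.034,0.163,0.105],[0.034,0.163,0.128],[0.034,0.163,0.128],[0.034,0.163,0.128]], "turn": [[0,0,0],[0,0,0],[0,0,0],[0,0,0],[0,0,0],[0,0,0],[0,0,0],[0,0,0],[0,0,0],[0,0,0]], "hand": -1}}

```text
clock: 38.52
ee_pos: [504.7, 104.9, 95.8]
eef_rot: [3.065, -0.685, -0.005]
ft_force: [0.4, -0.2, 0.3]
gripper_width: 0.003
```

```bash
python3 - <<'E'
from h import *
d=snap('wrist','w14'); s=monitor.sense(); print(s['clock'],s['ee_pos'],s['gripper_width']*88,s['ft_force'],s['joint_pos'])
snap('scene','s14');crop('s14',290,80,490,230,4,'s14c')
x=np.array([.427,.904,0]); print('local to O',(s['ee_pos']-[560,213,85])@x,(s['ee_pos']-[560,213,85])@np.array([-.904,.427,0]))
E
```

```text
38.5667 [506.05550029 105.29059102  97.18495607] 0.29769873685175413 [-0.62304629  0.20610242 -0.12318383] [-0.00918852  0.55071341 -0.35862972  1.9708211   0.29942227  0.67125171
 -0.99546042]
local to O -120.40360710012294 2.773910104652856
```

View pics/w14.png

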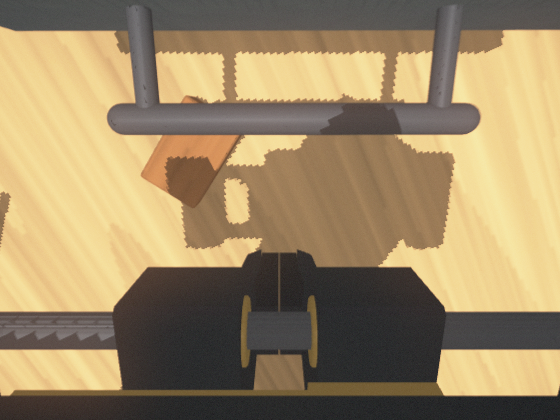

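View pics/s14c.png

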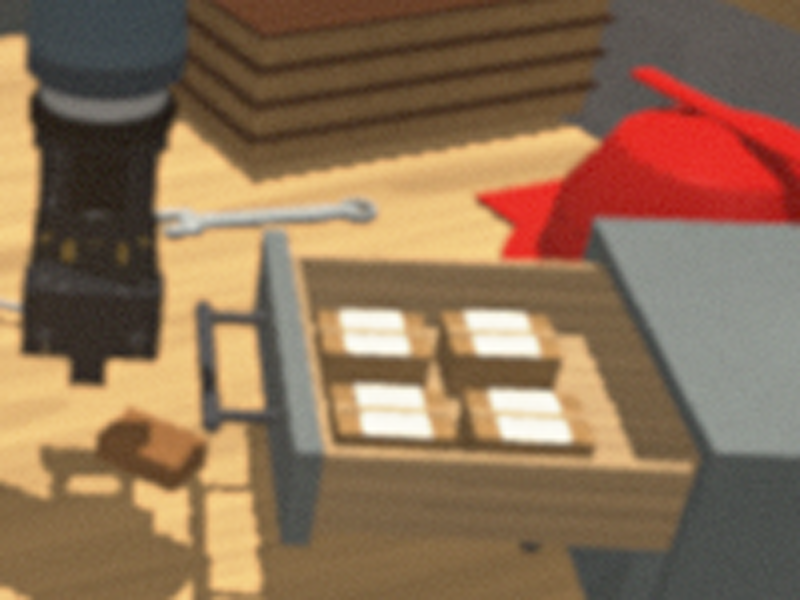

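```bash
python3 - <<'E'
from h import *
d=load('w14'); x=np.array([.427,.904,0])
s=monitor.sense()['ee_pos']
p=px(d,293,118,112); print(p,(p-s)@x,(p-s)@np.array([-.904,.427,0]))
E
```

```text
[538.26429541 162.98720013 112.        ] 65.40655646015563 -3.8438892143599332
```

Request:
{"name": "servo_tool", "arguments": {"translation": [[0.003,-0.025,0],[0.004,-0.045,0],[0.004,-0.06,0],[0.004,-0.075,0],[0.004,-0.092,0],[0.004,-0.11,0],[0.004,-0.128,0],[0.004,-0.146,0],[0.004,-0.164,0],[0.004,-0.18,0],[0.004,-0.195,0],[0.004,-0.2,0]], "turn": [[0,0,0],[0,0,0],[0,0,0],[0,0,0],[0,0,0],[0,0,0],[0,0,0],[0,0,0],[0,0,0],[0,0,0],[0,0,0],[0,0,0]]}}

```text
clock: 39.62
ee_pos: [596.3, 287.1, 99.1]
eef_rot: [-3.063, 0.683, -0.004]
ft_force: [-0.4, 0.5, -0.4]
gripper_width: 0.004
```

```bash
python3 - <<'E'
from h import *
s=monitor.sense(); print(s['clock'],s['ee_pos'],s['ft_force'])
d=snap('side','s15'); crop('s15',60,180,310,380,3.2,'s15c')
x=np.array([.427,.904,0]); print((s['ee_pos']-[506.05,105.3,0])@x)
E
```

```text
39.6167 [596.27317103 287.10241359  99.13861086] [-0.37924664  0.53533587 -0.37101723]
202.87467591959182
```

View pics/s15c.png

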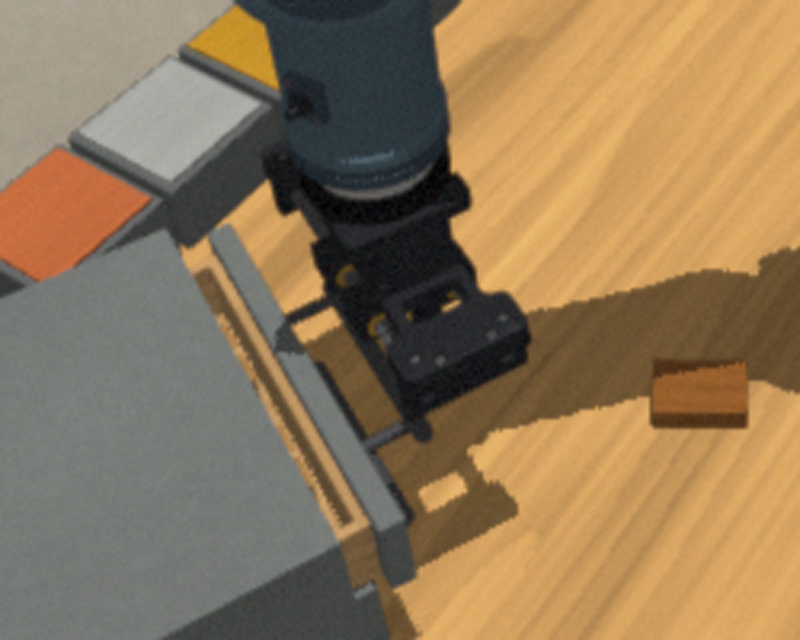

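Request:
{"name": "servo_tool", "arguments": {"translation": [[0,-0.004,0],[0,-0.008,0],[0,-0.012,0],[0,-0.015,0],[0,-0.018,0],[0,-0.02,0],[0,-0.022,0],[0,-0.024,0],[0,-0.024,0]], "turn": [[0,0,0],[0,0,0],[0,0,0],[0,0,0],[0,0,0],[0,0,0],[0,0,0],[0,0,0],[0,0,0]]}}

```text
clock: 40.42
ee_pos: [605.2, 306.6, 96.8]
eef_rot: [-3.065, 0.685, 0.0]
ft_force: [-0.5, -0.1, -0.3]
gripper_width: 0.003
```

Request:
{"name": "servo_tool", "arguments": {"translation": [[0,-0.001,0],[0,-0.002,0],[0,-0.003,0],[0,-0.003,0]], "turn": [[0,0,0],[0,0,0],[0,0,0],[0,0,0]]}}

```text
clock: 40.75
ee_pos: [606.3, 308.9, 96.7]
eef_rot: [3.066, -0.686, -0.0]
ft_force: [-1.2, -0.7, 0.1]
gripper_width: 0.001
```

Request:
{"name": "servo_tool", "arguments": {"translation": [[0,-0.001,0],[0,-0.002,0],[0,-0.003,0],[0,-0.004,0],[0,-0.005,0],[0,-0.005,0]], "turn": [[0,0,0],[0,0,0],[0,0,0],[0,0,0],[0,0,0],[0,0,0]]}}

```text
clock: 41.25
ee_pos: [606.4, 309.1, 96.5]
eef_rot: [3.057, -0.686, -0.006]
ft_force: [-10.0, -11.0, 11.9]
gripper_width: 0.003
```

```bash
python3 - <<'E'
from h import *
s=monitor.sense(); print(s['clock'],s['ee_pos'],s['ft_force'])
d=snap('side','s16'); crop('s16',60,180,310,380,3.2,'s16c')
x=np.array([.427,.904,0]); print((s['ee_pos']-[506.05,105.3,0])@x)
E
```

```text
41.25 [606.41919039 309.08026557  96.54975971] [-10.0059396  -11.03182434  11.88189534]
227.0750043714147
```

View pics/s16c.png

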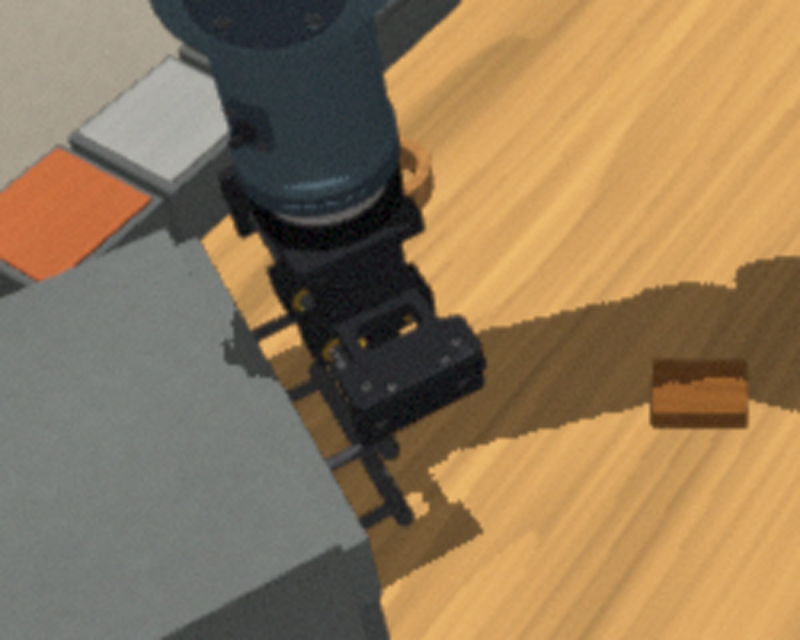

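Request:
{"name": "servo_tool", "arguments": {"translation": [[0,0.006,0],[0,0.02,0],[0,0.045,0],[0,0.07,0],[0,0.09,-0.02],[0,0.1,-0.05],[0,0.1,-0.09],[0,0.1,-0.13],[0,0.1,-0.15],[0,0.1,-0.15]], "turn": [[0,0,0],[0,0,0],[0,0,0],[0,0,0],[0,0,0],[0,0,0],[0,0,0],[0,0,0],[0,0,0],[0,0,0]]}}

```text
clock: 42.13
ee_pos: [568.9, 224.6, 252.8]
eef_rot: [-3.059, 0.685, -0.013]
ft_force: [0.8, 1.3, -0.2]
gripper_width: 0.005
```

```bash
python3 - <<'E'
from h import *
d=snap('side','s17'); snap('scene','s18'); s=monitor.sense(); print(s['clock'],s['ee_pos'],s['ft_force'])
E
```

```text
42.2333 [566.36092909 223.09769789 247.47172593] [-0.74109208  0.19659275 -0.35819222]
```

View pics/s17.png

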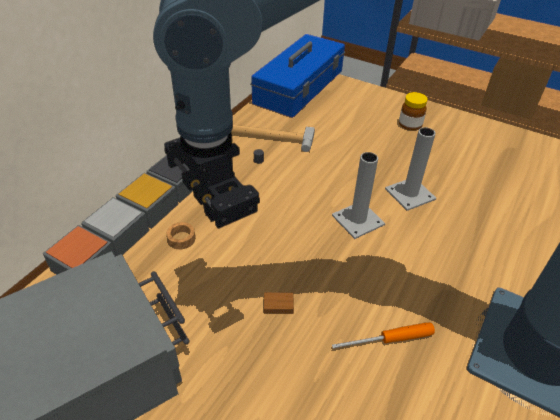

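View pics/s18.png

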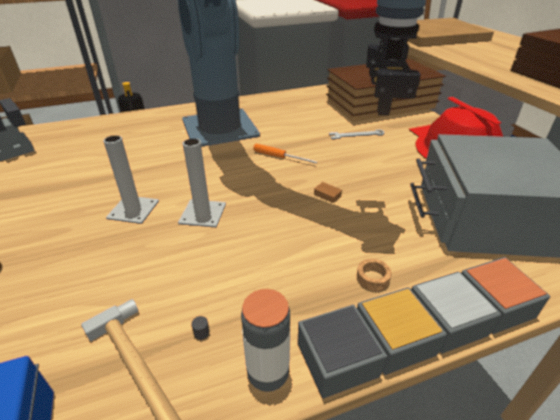

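```bash
python3 - <<'E'
from h import *
crop('s18',400,120,500,260,4,'s18c')
crop('s17',90,240,200,400,4,'s17c')
E
```

```text
(no output)
```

View pics/s18c.png

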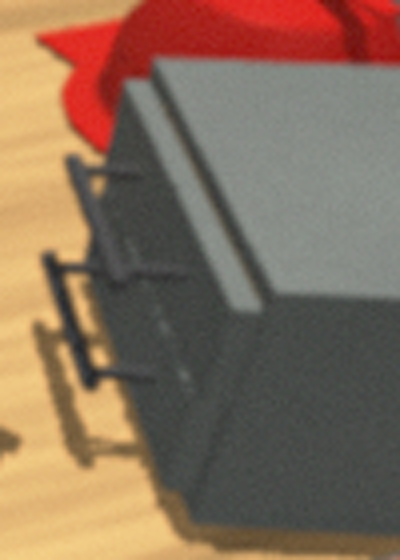

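View pics/s17c.png

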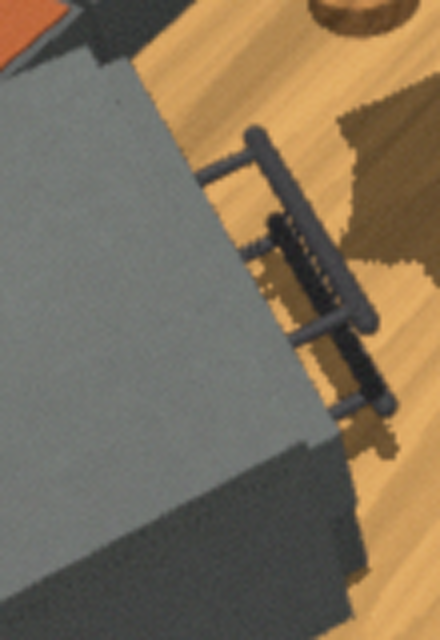

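```bash
python3 - <<'E'
from h import *
print(env.finish_job(), monitor.sense()['clock'])
E
```

```text
the job is handed in; nothing more can be done
the job is handed in; nothing more can be done
```

I finished the job and handed it in at about 42 s of the 210 s allowed.

- **Legs:** only two were on the bench. I tipped each one up over its plate edge with a light grip and left it standing. Both are upright in the last scene and side pictures. I had no direct check that the plates stayed on the bench. While tipping the second leg past about 57°, the wrist felt a 4 N downward pull, so I lowered the path by 2 mm for the rest. No picture showed a plate lifted clear.
- **Cartons:** four were there, and I put each into the drawer one at a time. One was knocked aside early on, so I measured its new position before picking it up. All four were seen lying flat in the drawer before I closed it. The grip read about 45 mm on every carry, with no slip.
- **Drawer:** I pushed it by the handle until it met its stop, at about 15 N along the slide. In the last pictures its front is flush with the lower drawer.
- **Everything else:** the tape, offcut and socket look to be where they started. The robot ended clear of everything, at about 250 mm height.

No check failed. My estimate of the drawer's mid-width was off by roughly 6–9 mm in the wrist view, but the cartons still had room.

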